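# Release the sample store with the red key

### The job

Take the red key out of the key stand, push its blade fully home into the lock on the sloping panel of the console, and then turn it clockwise as far as it goes, to the green dot. Leave the key in the lock, let go of it and move clear, and leave the blue and violet keys, the tube rack and the jar where they are.

Things in the scene. Friction and masses are not known exactly. Their poses are not given: they have to be found in the camera images.
- red_grip (a point): Centre of the red plastic bow (handle) of the key to use: a flat block 44 mm (x) by 14 mm (y) by 50 mm (z) with a black spot near its top. Key axes: z up the key from blade to bow (up while in the stand), x across the width of bow and blade, y through their thickness. Key 92 mm long, 56 to 112 g, the same when turned half round about z.
- red_shoulder (a point): Centre of the underside of the red key's steel shoulder disc (30 mm diameter, 6 mm thick), 31 mm below red_grip along key z, same axes. From it the flat steel blade, 20 (x) by 8 mm (y), runs 36 mm along -z, its last 8 mm tapering to 13 by 3.6 mm. The disc rests on the stand at the start, on the lock's face when fully home.
- blue_grip (a point): Centre of the bow of the blue key, same shape and axes as the red one; must be left standing in the stand.
- violet_grip (a point): Centre of the bow of the violet key, same shape and axes as the red one; must be left standing in the stand.
- stand: Fixed white block, 195 (x) by 60 (y) by 45 mm high, origin at centre of underside. Three slots 22 (x) by 10 mm, 65 mm apart along its x, go right through; each holds an upright key, blade down, shoulder on its top. Which key is in which slot varies. Keys' x axes lie along the row: from above, grip a bow across the row, along the key's y.
- console: Fixed desktop console, 200 mm wide (y) and deep (x), origin at centre of underside, front to -x. Its cream top panel rises at 26 degrees from a front edge 45 mm high to a back edge 143 mm high, so its outward direction leans 26 degrees from vertical towards the front. The lock is in the middle of the panel; small white and green dots 47 mm from it stand 3 mm off the panel.
- lock_mouth (a point): Centre of the face of the brass lock cylinder (44 mm diameter, with a 68 mm dark bezel, 4 mm proud of the panel), at the mouth of the key slot; turns with it. z points out, square to the panel (key enters along -z, key z along z); x along the slot's long side. Slot 22 (x) by 10 mm, bevelled, 42 mm deep: 1 mm to spare round the blade, either way round.
- lock (a joint): Turn of the lock cylinder, rad, clockwise seen from in front of the panel (right-handed about -z of lock_mouth). 0 off: slot points up the slope to the white dot. 1.4: hard stop, slot points right, nearly at the green dot. Starts at 0 to 0.25, takes 0.08 N m, stays where left. The key has about 0.1 rad of play in the slot.
- rack: White rack of tubes with blue, red and violet caps, 74 mm (x) by 162 mm (y) by 88 mm high, standing loose, about 0.6 kg; origin at the centre of its underside. To be left alone.
- jar: Small specimen jar with a yellow cap, 60 mm diameter, 65 mm high, standing loose; origin at the centre of its underside. To be left alone.
There are look-alikes about, which are no part of the job. What is meant by the part that bears red_grip is not turquoise, and is the smaller of those in its own colour.

How it is judged:
By the outcome, as a careful person would: the job done as asked, in the order asked, and still so for the second after the job is handed in, with the robot touching nothing.
It also fails if it takes over 51 s, if anything falls off the work surface, if the arm or the gripper's body presses on something with over 40 N, if the wrist force passes 120 N, or if a joint passes its speed limit or range.

### The arm

A 6-joint arm with a two-finger parallel gripper is mounted at the origin on the work surface. World frame = base frame: x ahead of the robot, y to its left, z up, the work surface at z = 0. Lengths are in m, angles in rad, forces in N, time in s.
With the tool pointing down it reaches from about 0.25 to 0.725 m from the base axis. Payload 4 kg.
Tool frame: the origin (TCP) lies at the very end of the fingers, on their centre line; the grasp point (between the pads) lies behind it (r.grip_point_offset is the x of the grasp point in the tool frame, in m); x points along the fingers, y is the direction in which the jaws open and shut, and the axes are right-handed (so a half turn about x gives the same grasp; the last joint's range is limited). The gripper opens to 85 mm and grips with 20 to 120 N. Pads are 22 mm wide; open, the fingers measure 114 mm over their backs; the gripper's body (76 mm by 85 mm) begins 54 mm behind the grasp point. The pads swing forward as they close: fully open they stand 13 mm farther back than shut.
Start: joints at [1.307, 0.241, 0.005, 1.335, 0, 1.571], TCP at [0.13, 0.483, 0.195] pointing down, gripper open.
Joint ranges: [-2.72, 2.72], [-1.05, 1.87], [-1.09, 1.28], [-1.99, 2.15], [-1.42, 1.44], [-3.14, 3.14]. Speed limits (rad/s): [2.79, 2.79, 3.14, 3.14, 3.14, 3.14].

### API

Orientations are given as a unit quaternion [x, y, z, w].
In Python, from cell import r gives the robot as it stands. The module is installed in compiled form; this text tells all that it offers.
- The arm moves only by the tool drive_tool, never from a script. Its argument "plan" is text: rows parted by semicolons, each of 7 numbers parted by spaces: the opening, from 0 (shut) to 1 (fully open), then the shift along the tool's x, y, z in m, then the turn, a rotation vector about the tool's x, y, z in degrees. In form: gripper dx dy dz wx wy wz; .... A call has 1 to 10 rows; each row is the pose to reach, as a shift and turn from the pose commanded when the call began, along the tool's axes at that moment; what a row does not reach only later rows make up. A row lasts 1/12 s, in which the tool goes at most 41.7 mm and 7.16 degrees, less where a joint would pass 70% of its speed; a pose out of reach is approached as far as the arm can. A call with a gripper value outside its range is refused whole. The fingers move at their own pace and stop on an object; "grip_force" is the grip in N (left out, the last holds). Time passes only in rows, so rows that repeat a pose let the fingers close. It gives the time, the measured TCP pose, the force and the opening at its end, in the units of the state.
- r.sense(): the state, without advancing time (a new reading comes with each control period).
- r.read_camera(name): name is "scene" or "top" or "wrist"; returns the picture (420x560x3 uint8, red, green, blue); there is no depth.
- r.camera_info(name): a dict with "intrinsics" (3x3 intrinsics, pixels), "extrinsics" (4x4, takes a point from world to camera coordinates); the wrist camera has in their place "hand_eye" (4x4, takes a point from camera to tool coordinates, whose origin is the TCP and whose axes are the tool frame's). Camera axes: x right, y down, z forward; pixel columns grow to the right and rows downward; lengths in m; the calibration is good to about 2 mm. The wrist camera is an equidistant fisheye: a pixel r from the principal point sees the ray r / f radians off the axis. A picture is of the moment at which its call begins: read the wrist's pose just before it. camera_info takes no time and is no camera call.
- r.sign_off(): hands the job in, once; it reports no verdict.
The state is a dict: "time": time; "joint_positions": joint angles; "joint_vel": joint speeds; "effort": joint torques, N m; "ee_pos": TCP position; "eef_rot": TCP orientation; "wrist_force": force on the tool from outside, world axes, zero at the start; "torque": the same for the moment, N m; "gripper_width": finger opening in m.
Only numpy, scipy, OpenCV 4.12 (cv2) and the standard library are available. Lean on these libraries where they do the work, as an engineer would, in place of code of your own. Each camera call takes 0.05 s, during which the arm holds its last target.

## Working session

There is one attempt and no reset: what is moved stays moved. The work goes in short steps, Python scripts to look and compute and a tool call to move; the robot and the scene stay as the last step left them, time stands still between calls to the robot, and variables do not carry over. Pictures are saved under pics/ and viewed, and the job is handed in when it is done.

Besides the shell and the picture viewer there is one more tool, called after "Call:" by a JSON object that holds its "method" and its "body". drive_tool: Moves the arm, as the interface text tells. Its arguments: {"type":"object","properties":{"plan":{"type":"string"},"grip_force":{"type":"number"}},"required":["plan"]}

```bash
mkdir -p pics; ls
python3 - <<'E'
from cell import r
import cv2,json
s=r.sense();print(s, r.grip_point_offset)
for n in["scene","top","wrist"]:
    im=r.read_camera(n);cv2.imwrite(f"pics/{n}0.png",im[:,:,::-1])
    print(n,{k:(v.tolist() if hasattr(v,'tolist') else v) for k,v in r.camera_info(n).items()})
E
```

```text
pics
{'time': 0.0, 'joint_positions': array([ 1.30701116e+00,  2.41408997e-01,  3.72075264e-03,  1.33517149e+00,
       -2.62405374e-05,  1.57081401e+00]), 'joint_vel': array([-0.0005468 , -0.00062962,  0.00181474, -0.00079772,  0.00095701,
        0.00052097]), 'effort': array([-2.35372599e-04, -3.72320223e+01,  2.52407384e+01,  1.69824570e-02,
       -2.34033831e-05, -4.58234965e-06]), 'ee_pos': array([0.13019513, 0.48202952, 0.19421368]), 'eef_rot': array([ 0.09227371,  0.70105094, -0.09372253,  0.70087747]), 'wrist_force': array([ 0.07131607, -0.95221874, -0.57086196]), 'torque': array([-0.01107166, -0.00950667, -0.01542088]), 'gripper_width': 0.08498433211156085} -0.0187
scene {'intrinsics': [[487.9030501467471, 0.0, 286.18561505614457], [0.0, 487.9030501467471, 205.64957320873734], [0.0, 0.0, 1.0]], 'extrinsics': [[0.20136271707523432, 0.9794379975985786, 0.012420347505856095, -0.06432045393010427], [0.6052113064440218, -0.11443530169749988, -0.7877968242368859, -0.3240609786278499], [-0.7701768178310743, 0.16614984377208797, -0.6158099533866849, 1.64838785562414], [0.0, 0.0, 0
[... 174 characters left out ...]
721, -0.9999466106351784, -0.008358239976215145, -0.08642695145914038], [-0.9970434409171606, -0.005417506691251256, -0.0766487282694155, 0.6356672831216593], [0.07659935522150056, 0.008799232947766893, -0.997023125247946, 0.9623254983271641], [0.0, 0.0, 0.0, 1.0]]}
wrist {'intrinsics': [[325.19226210127806, 0.0, 281.1190121294268], [0.0, 325.19226210127806, 210.840900748335], [0.0, 0.0, 1.0]], 'hand_eye': [[0.0009931159339906016, -0.29775450383810753, 0.954641958623684, -0.1781780924713496], [0.9999984700839558, -0.0010789647831092757, -0.0013768314145285333, -6.246764898781842e-05], [0.001439982808535086, 0.9546418654548513, 0.2977529767615965, -0.07747027934351494], [0.0, 0.0, 0.0, 1.0]]}
```

View pics/scene0.png

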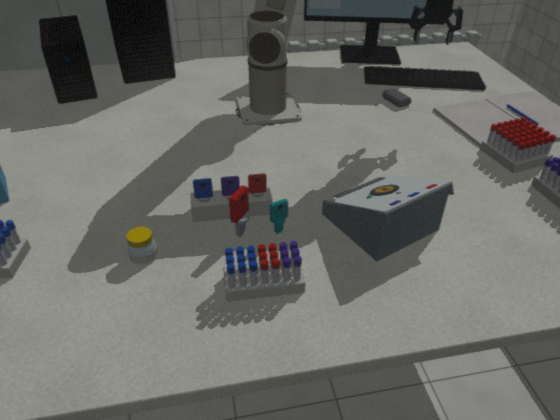

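View pics/top0.png

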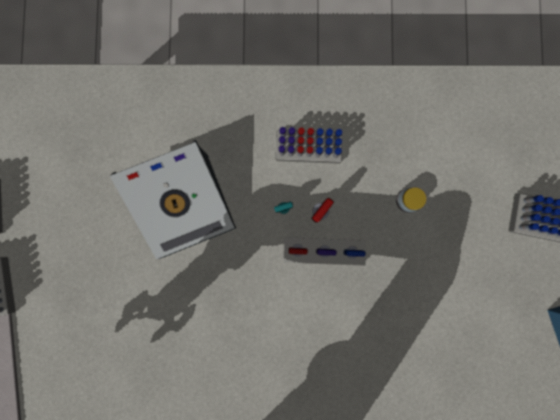

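View pics/wrist0.png

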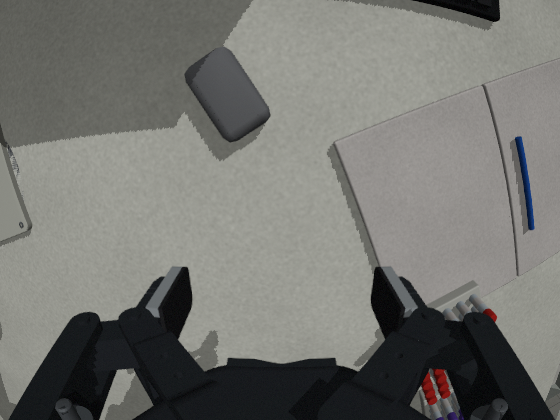

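Run:
```python
import cv2
s=cv2.imread("pics/scene0.png");t=cv2.imread("pics/top0.png")
def c(im,x,y,w,h,k,n): cv2.imwrite(n,cv2.resize(im[y:y+h,x:x+w],None,fx=k,fy=k,interpolation=cv2.INTER_CUBIC))
c(s,180,160,130,90,6,"pics/c1.png");c(s,315,165,145,95,5.5,"pics/c2.png")
c(t,100,130,145,140,4.2,"pics/c3.png");c(t,265,190,115,80,6.5,"pics/c4.png")
```

```text
(no output)
```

View pics/c1.png

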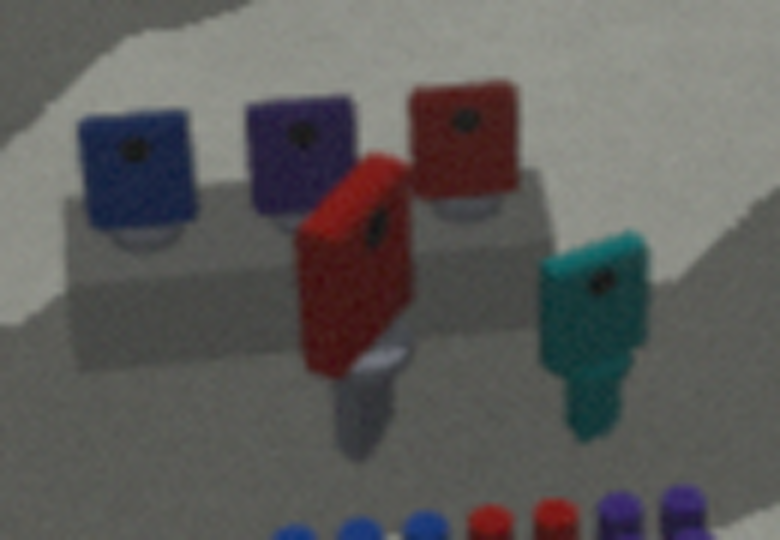

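View pics/c2.png

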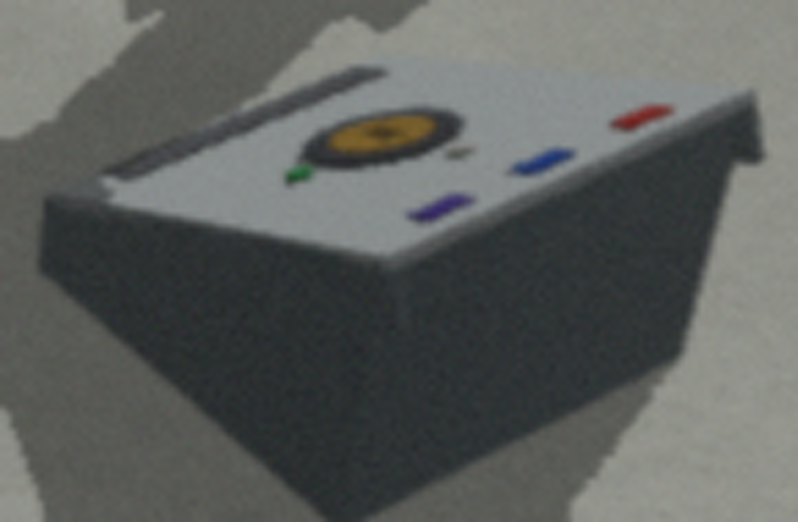

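View pics/c3.png

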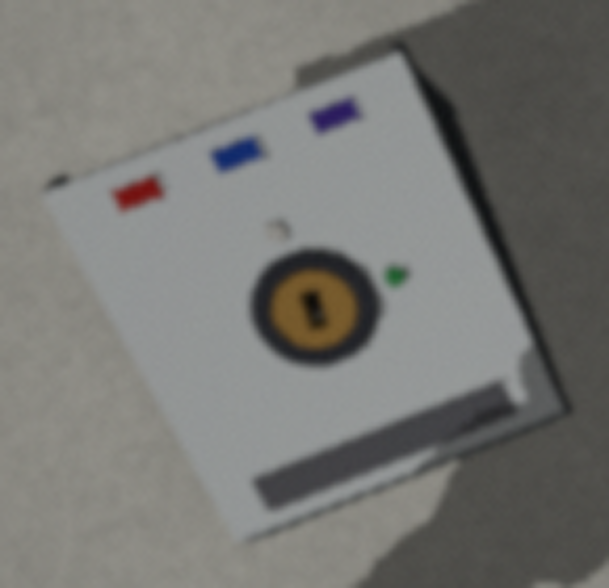

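View pics/c4.png

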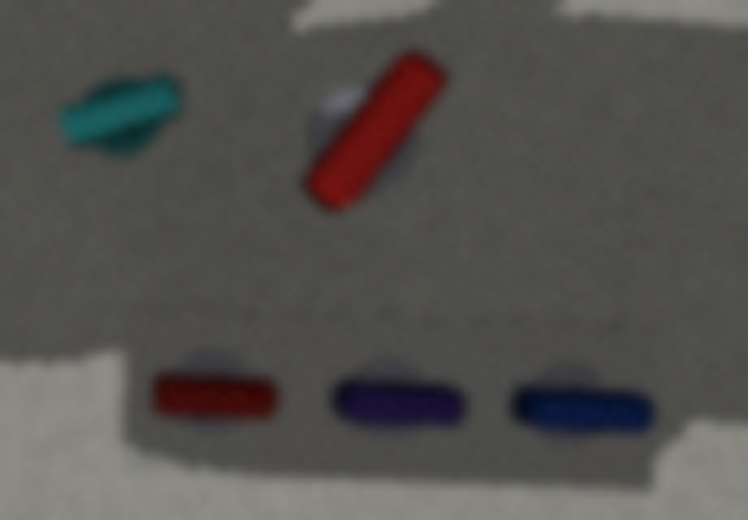

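```bash
cat > h.py <<'E'
import numpy as np,cv2
from scipy.spatial.transform import Rotation as R
from scipy.optimize import least_squares
from cell import r
INFO={n:r.camera_info(n) for n in("scene","top","wrist")}
def toolT(s):
    T=np.eye(4);T[:3,:3]=R.from_quat(s["eef_rot"]).as_matrix();T[:3,3]=s["ee_pos"];return T
def ray(n,u,v,s=None):
    K=np.array(INFO[n]["intrinsics"]);x=(u-K[0,2])/K[0,0];y=(v-K[1,2])/K[1,1]
    if n=="wrist":
        th=np.hypot(x,y);d=np.array([x/th*np.sin(th),y/th*np.sin(th),np.cos(th)]) if th>0 else np.array([0,0,1.])
        T=toolT(s)@np.array(INFO[n]["hand_eye"])
    else:
        d=np.array([x,y,1.]);T=np.linalg.inv(np.array(INFO[n]["extrinsics"]))
    d=T[:3,:3]@d;return T[:3,3],d/np.linalg.norm(d)
def onz(n,u,v,z,s=None):
    o,d=ray(n,u,v,s);return o+d*(z-o[2])/d[2]
def proj(n,p,s=None):
    K=np.array(INFO[n]["intrinsics"])
    E=np.linalg.inv(toolT(s)@np.array(INFO[n]["hand_eye"])) if n=="wrist" else np.array(INFO[n]["extrinsics"])
    P=np.atleast_2d(p)@E[:3,:3].T+E[:3,3]
    if n=="wrist":
        q=np.linalg.norm(P[:,:2],axis=1);th=np.arctan2(q,P[:,2]);xy=P[:,:2]/np.maximum(q,1e-9)[:,None]*th[:,None]
    else: xy=P[:,:2]/P[:,2:]
    return xy*K[0,0]+K[:2,2]
def tri(obs):
    A=np.zeros((3,3));b=np.zeros(3)
    for n,u,v,s in obs:
        o,d=ray(n,u,v,s);M=np.eye(3)-np.outer(d,d);A+=M;b+=M@o
    return np.linalg.solve(A,b)
def snap(n,f):
    s=r.sense();im=r.read_camera(n);cv2.imwrite(f,im[:,:,::-1]);np.save(f+".npy",np.r_[s["ee_pos"],s["eef_rot"]]);return s
def state(f):
    a=np.load(f+".npy");return dict(ee_pos=a[:3],eef_rot=a[3:])
def crop(f,x,y,w,h,k,o): cv2.imwrite(o,cv2.resize(cv2.imread(f)[y:y+h,x:x+w],None,fx=k,fy=k,interpolation=cv2.INTER_CUBIC))
E
python3 - <<'E'
from h import *
np.set_printoptions(precision=4,suppress=True)
t=lambda a,b:(265+a/6.5,190+b/6.5)
for n,p in dict(red=(215,397),vio=(399,405),blu=(583,410)).items(): print(n,onz("top",*t(*p),.101))
s1=lambda a,b:(180+a/6,160+b/6)
# top edge centre of near bow (z .101)
for n,p in dict(red=(463,86),vio=(302,101),blu=(135,115)).items(): print(n,onz("scene",*s1(*p),.101))
c=lambda a,b:(100+a/4.2,130+b/4.2)
d=lambda a,b:(315+a/5.5,165+b/5.5)
print("lock",tri([("top",*c(315,308),None),("scene",*d(382,132),None)]))
print("green",tri([("top",*c(397,274),None),("scene",*d(300,173),None)]))
print("white",tri([("top",*c(278,230),None),("scene",*d(458,153),None)]))
print("backR",tri([("top",*c(402,45),None),("scene",*d(390,262),None)]))
print("backL",tri([("top",*c(48,185),None),("scene",*d(753,93),None)]))
print("frontR",tri([("top",*c(568,410),None),("scene",*d(47,197),None)]))
print("frontL",onz("top",*c(245,540),.045))
E
```

```text
red [ 0.523  -0.1161  0.101 ]
vio [ 0.5207 -0.1795  0.101 ]
blu [ 0.5194 -0.2427  0.101 ]
red [ 0.5218 -0.1137  0.101 ]
vio [ 0.5205 -0.1777  0.101 ]
blu [ 0.5181 -0.243   0.101 ]
lock [0.6295 0.166  0.0968]
green [0.6485 0.1227 0.0952]
white [0.6699 0.1818 0.113 ]
backR [0.7642 0.1118 0.141 ]
backL [0.6896 0.2943 0.1416]
frontR [0.5762 0.0363 0.0406]
frontL [0.5008 0.215  0.045 ]
```

```bash
cat >> h.py <<'E'
def basis(x,y):
    x=np.array(x,float);x/=np.linalg.norm(x);y=np.array(y,float);y-=x*(x@y);y/=np.linalg.norm(y)
    return np.stack([x,y,np.cross(x,y)],1)
def delta(p,Rt,s=None):
    s=s or r.sense();R0=R.from_quat(s["eef_rot"]).as_matrix()
    d=R0.T@(np.array(p)-s["ee_pos"]);w=np.degrees(R.from_matrix(R0.T@Rt).as_rotvec())
    print("shift mm",np.round(d*1000,1),"turn",np.round(w,2),"rows",max(np.linalg.norm(d)/.0417,np.linalg.norm(w)/7.16).round(1))
def a2(deg): return [np.cos(np.radians(deg)),np.sin(np.radians(deg)),0]
E
python3 - <<'E'
from h import *
p=[.522,-.115,.23];Rt=basis([0,0,-1],a2(-1.7));delta(p,Rt)
s=dict(ee_pos=p,eef_rot=R.from_matrix(Rt).as_quat());print(proj("wrist",[.522,-.115,.101],s))
E
```

```text
shift mm [ -34.8 -474.4  534. ] turn [7.658e+01 6.000e-02 8.000e-02] rows 17.1
[[281.61104665 192.86039714]]
```

Call:
{"method": "drive_tool", "body": {"plan": "1 -0.035 -0.474 0.534 76.6 0 0; 1 -0.035 -0.474 0.534 76.6 0 0; 1 -0.035 -0.474 0.534 76.6 0 0; 1 -0.035 -0.474 0.534 76.6 0 0; 1 -0.035 -0.474 0.534 76.6 0 0; 1 -0.035 -0.474 0.534 76.6 0 0; 1 -0.035 -0.474 0.534 76.6 0 0; 1 -0.035 -0.474 0.534 76.6 0 0; 1 -0.035 -0.474 0.534 76.6 0 0; 1 -0.035 -0.474 0.534 76.6 0 0"}}

```text
time: 0.98
ee_pos: [0.3593, 0.1329, 0.2157]
eef_rot: [0.487, 0.513, -0.487, 0.513]
wrist_force: [1.1, 1.7, 0.6]
gripper_width: 0.0853
```

Run:
```python
from h import *
p=[.522,-.115,.23];Rt=basis([0,0,-1],a2(-1.7));delta(p,Rt);print(r.sense()["joint_positions"])
```

```text
shift mm [-14.3 149.9 255.8] turn [ 4.62 -0.01 -0.02] rows 7.1
[ 3.54186605e-01 -1.81716366e-03 -2.20878978e-01  1.35135272e+00
  7.65312383e-05  1.87399652e+00]
```

Call:
{"method": "drive_tool", "body": {"plan": "0.6 -0.014 0.150 0.256 4.6 0 0; 0.6 -0.014 0.150 0.256 4.6 0 0; 0.6 -0.014 0.150 0.256 4.6 0 0; 0.6 -0.014 0.150 0.256 4.6 0 0; 0.6 -0.014 0.150 0.256 4.6 0 0; 0.6 -0.014 0.150 0.256 4.6 0 0; 0.6 -0.014 0.150 0.256 4.6 0 0; 0.6 -0.014 0.150 0.256 4.6 0 0; 0.6 -0.014 0.150 0.256 4.6 0 0; 0.6 -0.014 0.150 0.256 4.6 0 0"}}

```text
time: 1.82
ee_pos: [0.5224, -0.1121, 0.2287]
eef_rot: [-0.506, -0.495, 0.506, -0.493]
wrist_force: [0.6, -0.9, 0.3]
gripper_width: 0.0516
```

Run:
```python
from h import *
p=[.522,-.115,.23];Rt=basis([0,0,-1],a2(-1.7));delta(p,Rt)
s=snap("wrist","pics/w1.png");print(s["joint_positions"],s["ee_pos"])
```

```text
shift mm [-1.3 -0.4  2.9] turn [ 0.31 -0.05  0.12] rows 0.1
[-2.11670553e-01  3.00718725e-01  1.72583862e-01  1.44493109e+00
  4.79145962e-04  1.38334178e+00] [ 0.52243962 -0.11210031  0.22868332]
```

View pics/w1.png

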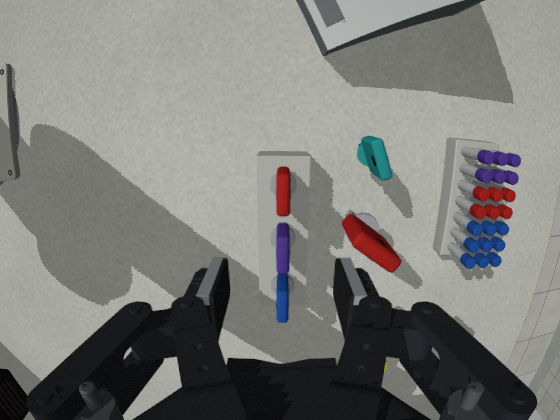

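Run:
```python
from h import *
crop("pics/w1.png",245,145,80,185,3.2,"pics/c5.png")
s=state("pics/w1.png")
# model of predicted: bows
for y in(-.115,-.179,-.2435):
  for z in(.101,.051): print(y,z,proj("wrist",[[.522+dx,y+dy,z] for dx,dy in((-.007,.022),(.007,.022),(-.007,-.022),(.007,-.022))],s).round(1).tolist())
```

```text
-0.115 0.101 [[274.7, 172.7], [289.4, 172.3], [276.1, 216.5], [290.2, 216.1]]
-0.115 0.051 [[275.7, 164.4], [288.4, 164.1], [276.8, 202.6], [289.1, 202.4]]
-0.179 0.101 [[276.7, 235.2], [290.5, 234.9], [278.0, 273.6], [291.2, 273.3]]
-0.179 0.051 [[277.4, 219.3], [289.5, 219.0], [278.4, 253.9], [290.1, 253.6]]
-0.2435 0.101 [[278.5, 289.9], [291.4, 289.7], [279.7, 322.0], [291.8, 321.7]]
-0.2435 0.051 [[278.9, 268.9], [290.3, 268.7], [279.9, 298.9], [290.8, 298.7]]
```

View pics/c5.png

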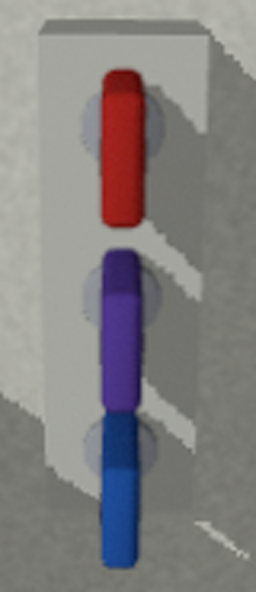

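Run:
```python
from h import *
delta([.5227,-.116,.0605],basis([0,0,-1],a2(-1.7)))
```

```text
shift mm [168.6   0.8   4.7] turn [ 0.39 -0.04  0.09] rows 4.0
```

Call:
{"method": "drive_tool", "body": {"plan": "0.6 0.02 0.0008 0.0045 0.4 0 0; 0.6 0.05 0.0008 0.0045 0.4 0 0; 0.6 0.08 0.0008 0.0045 0.4 0 0; 0.6 0.11 0.0008 0.0045 0.4 0 0; 0.6 0.135 0.0008 0.0045 0.4 0 0; 0.6 0.155 0.0008 0.0045 0.4 0 0; 0.6 0.165 0.0008 0.0045 0.4 0 0; 0.6 0.1685 0.0008 0.0045 0.4 0 0; 0.6 0.1685 0.0008 0.0045 0.4 0 0; 0.6 0.1685 0.0008 0.0045 0.4 0 0"}}

```text
time: 2.7
ee_pos: [0.5247, -0.1163, 0.0625]
eef_rot: [0.508, 0.492, -0.507, 0.493]
wrist_force: [0.5, 0.2, 0.0]
gripper_width: 0.0512
```

Run:
```python
from h import *
delta([.5227,-.116,.0605],basis([0,0,-1],a2(-1.7)))
snap("wrist","pics/w2.png");crop("pics/w2.png",200,160,180,150,4,"pics/c6.png")
```

```text
shift mm [ 2.  -2.1 -0.3] turn [ 0.02  0.02 -0.13] rows 0.1
```

View pics/c6.png

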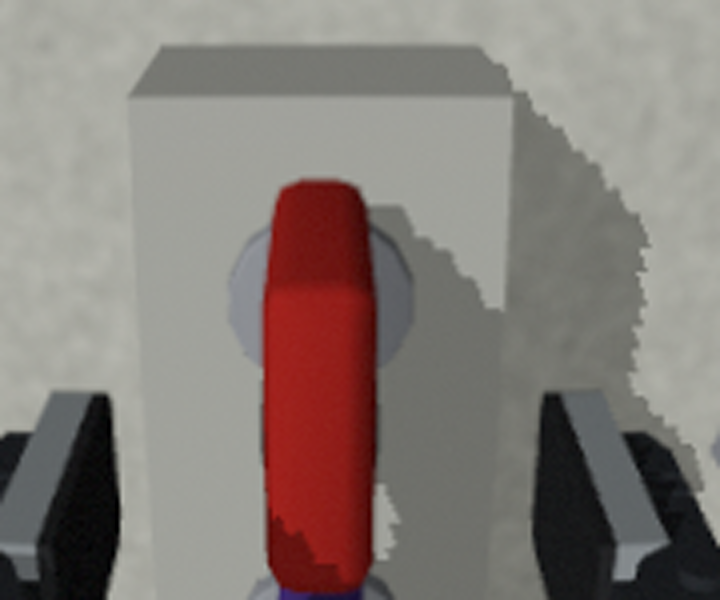

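Call:
{"method": "drive_tool", "body": {"plan": "0.6 0.002 -0.002 0 0 0 0; 0.6 0.002 -0.002 0 0 0 0; 0.6 0.002 -0.002 0 0 0 0; 0 0.002 -0.002 0 0 0 0; 0 0.002 -0.002 0 0 0 0; 0 0.002 -0.002 0 0 0 0; 0 0.002 -0.002 0 0 0 0; 0 0.002 -0.002 0 0 0 0; 0 0.002 -0.002 0 0 0 0; 0 0.002 -0.002 0 0 0 0", "grip_force": 70}}

```text
time: 3.58
ee_pos: [0.5222, -0.1168, 0.0593]
eef_rot: [0.508, 0.492, -0.507, 0.493]
wrist_force: [1.3, -0.2, 1.9]
gripper_width: 0.0113
```

Run:
```python
from h import *
s=r.sense();print(s["ee_pos"],s["wrist_force"],s["gripper_width"],s["joint_positions"])
snap("wrist","pics/w3.png");crop("pics/w3.png",200,160,180,150,4,"pics/c7.png")
```

```text
[ 0.52223378 -0.11675234  0.05930593] [ 1.29075332 -0.15945205  1.88532111] 0.011339257368612453 [-2.19938941e-01  4.05303217e-01 -1.32512662e-01  1.03213157e+00
 -1.20748284e-05  1.38113878e+00]
```

View pics/c7.png

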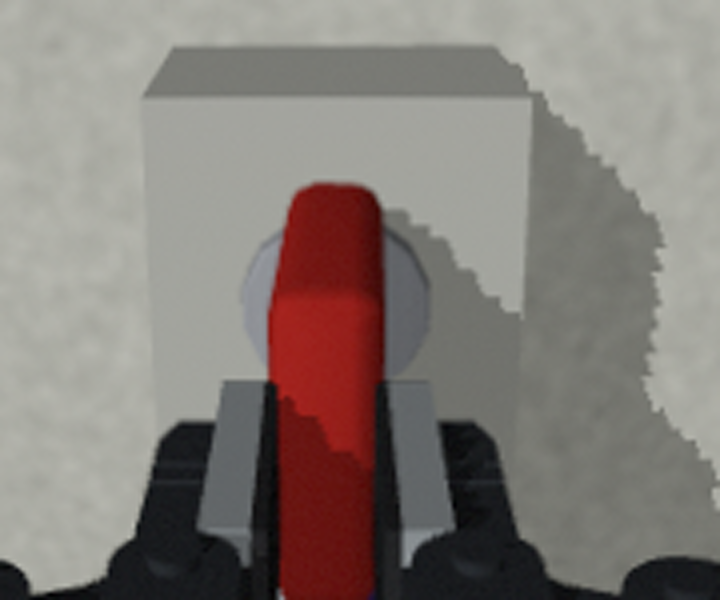

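Call:
{"method": "drive_tool", "body": {"plan": "0 -0.01 0 0 0 0 0; 0 -0.025 0 0 0 0 0; 0 -0.045 0 0 0 0 0; 0 -0.07 0 0 0 0 0; 0 -0.10 0 0 0 0 0; 0 -0.13 0 0 0 0 0; 0 -0.15 0 0 0 0 0; 0 -0.16 0 0 0 0 0; 0 -0.16 0 0 0 0 0; 0 -0.16 0 0 0 0 0"}}

```text
time: 4.47
ee_pos: [0.5215, -0.1166, 0.2185]
eef_rot: [-0.507, -0.493, 0.508, -0.492]
wrist_force: [0.2, -0.1, -1.9]
gripper_width: 0.0112
```

Run:
```python
from h import *
s=snap("wrist","pics/w4.png");print(s["ee_pos"],s["wrist_force"],s["gripper_width"])
snap("top","pics/t4.png");snap("scene","pics/s4.png")
crop("pics/s4.png",160,80,200,150,4,"pics/c8.png")
```

```text
[ 0.52150581 -0.11658509  0.21849645] [ 0.1854585  -0.11697552 -1.86678197] 0.011208041732461855
```

View pics/w4.png

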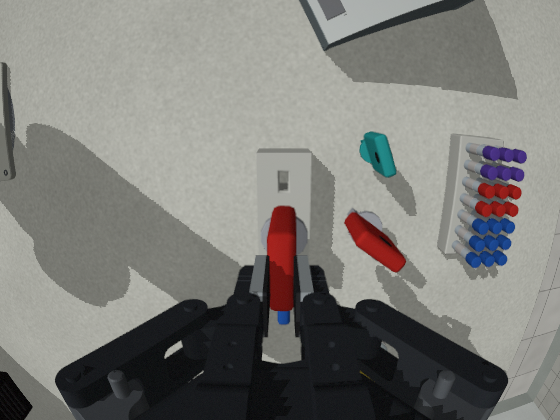

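View pics/c8.png

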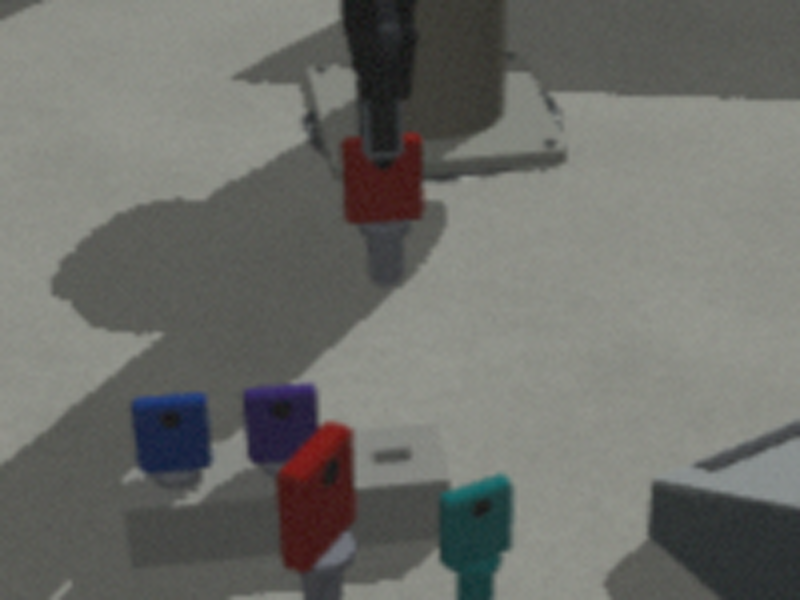

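Run:
```python
from h import *
crop("pics/w4.png",230,190,110,140,4.2,"pics/c9.png")
s=state("pics/w4.png");T=toolT(s)
def tp(q): 
    q=np.atleast_2d(q);return proj("wrist",q@T[:3,:3].T+T[:3,3],s)
# tool: key z = -tool x ; key x=tool z ; key y = tool y
g=-.0167
def cr(p): return ((p-[230,190])*4.2).round(0).tolist()
print("top face",cr(tp([[g-.025,y,z] for y,z in((-.007,-.022),(.007,-.022),(-.007,.022),(.007,.022))])))
print("bot face",cr(tp([[g+.025,y,z] for y,z in((-.007,-.022),(.007,-.022))])))
print("disc",cr(tp([[g+.025,0.015*np.cos(a),.015*np.sin(a)] for a in(0,np.pi,-np.pi/2)])))
```

```text
top face [[164.0, 191.0], [294.0, 190.0], [170.0, 526.0], [285.0, 526.0]]
bot face [[176.0, 61.0], [274.0, 60.0]]
disc [[327.0, 204.0], [123.0, 204.0], [225.0, 107.0]]
```

View pics/c9.png

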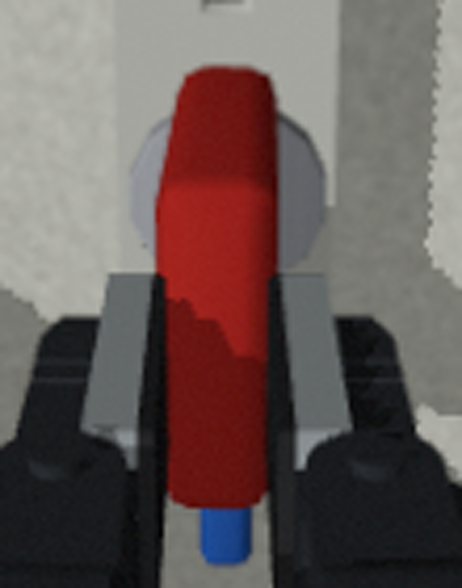

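```bash
cat >> h.py <<'E'
def lockbasis(psi=21.8,turn=0.0):
    c,s_=np.cos(np.radians(psi)),np.sin(np.radians(psi));a=np.radians(26)
    n=np.array([-np.sin(a)*c,-np.sin(a)*s_,np.cos(a)]);y=np.array([-s_,c,0])
    B=basis(-n,y)   # tool x into panel, tool y = console left
    return n,B@R.from_rotvec([turn,0,0]).as_matrix()
E
python3 - <<'E'
from h import *
n,B=lockbasis();L=np.array([.6295,.166,.0968]);p=L+.11*n;print(p);delta(p,B)
s=dict(ee_pos=p,eef_rot=R.from_matrix(B).as_quat());print(proj("wrist",L,s))
E
```

```text
[0.58472765 0.14809234 0.19566735]
shift mm [  21.2   56.3 -266.3] turn [-111.28  -17.1    25.81] rows 16.1
[[282.80303081 196.42040427]]
```

Call:
{"method": "drive_tool", "body": {"plan": "0 0.021 0.056 -0.266 -111.3 -17.1 25.8; 0 0.021 0.056 -0.266 -111.3 -17.1 25.8; 0 0.021 0.056 -0.266 -111.3 -17.1 25.8; 0 0.021 0.056 -0.266 -111.3 -17.1 25.8; 0 0.021 0.056 -0.266 -111.3 -17.1 25.8; 0 0.021 0.056 -0.266 -111.3 -17.1 25.8; 0 0.021 0.056 -0.266 -111.3 -17.1 25.8; 0 0.021 0.056 -0.266 -111.3 -17.1 25.8; 0 0.021 0.056 -0.266 -111.3 -17.1 25.8; 0 0.021 0.056 -0.266 -111.3 -17.1 25.8"}}

```text
time: 5.45
ee_pos: [0.5843, 0.1485, 0.1954]
eef_rot: [0.151, 0.578, -0.111, 0.794]
wrist_force: [-0.4, 0.5, -1.5]
gripper_width: 0.011
```

Run:
```python
from h import *
n,B=lockbasis();L=np.array([.6295,.166,.0968]);p=L+.11*n;delta(p,B);print(r.sense()["joint_positions"],r.sense()["joint_vel"])
```

```text
shift mm [-0.1 -0.2  0.6] turn [-41.77  -6.47   9.81] rows 6.1
[ 0.30156127  0.19765968 -0.1042654   0.97085937 -0.09351569  0.66511164] [-0.08661118 -0.30974178 -0.50879365 -0.60015841  0.12441073 -1.53725498]
```

Call:
{"method": "drive_tool", "body": {"plan": "0 0 0 0 -41.8 -6.5 9.8; 0 0 0 0 -41.8 -6.5 9.8; 0 0 0 0 -41.8 -6.5 9.8; 0 0 0 0 -41.8 -6.5 9.8; 0 0 0 0 -41.8 -6.5 9.8; 0 0 0 0 -41.8 -6.5 9.8; 0 0 0 0 -41.8 -6.5 9.8; 0 0 0 0 -41.8 -6.5 9.8; 0 0 0 0 -41.8 -6.5 9.8"}}

```text
time: 6.2
ee_pos: [0.5855, 0.1474, 0.1971]
eef_rot: [-0.097, 0.52, 0.157, 0.834]
wrist_force: [-0.3, -0.1, -1.0]
gripper_width: 0.0113
```

Run:
```python
from h import *
n,B=lockbasis();L=np.array([.6295,.166,.0968]);p=L+.11*n;delta(p,B);print(r.sense()["joint_positions"])
s=snap("wrist","pics/w5.png");snap("top","pics/t5.png");snap("scene","pics/s5.png");print(s["ee_pos"],s["eef_rot"])
crop("pics/w5.png",210,110,150,200,3,"pics/c10.png");crop("pics/s5.png",300,80,160,130,5,"pics/c11.png");crop("pics/t5.png",110,140,150,120,5,"pics/c12.png")
```

```text
shift mm [ 1.1  0.9 -1. ] turn [-0.57  0.12  0.18] rows 0.1
[ 0.20514155  0.09223197 -0.28981573  0.73848458  0.07378535 -0.14769523]
[0.58545767 0.14739376 0.19710985] [-0.09667561  0.52013239  0.15656114  0.83402922]
```

View pics/w5.png

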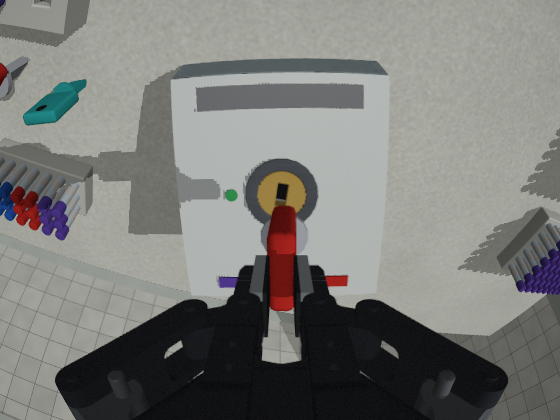

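View pics/c10.png

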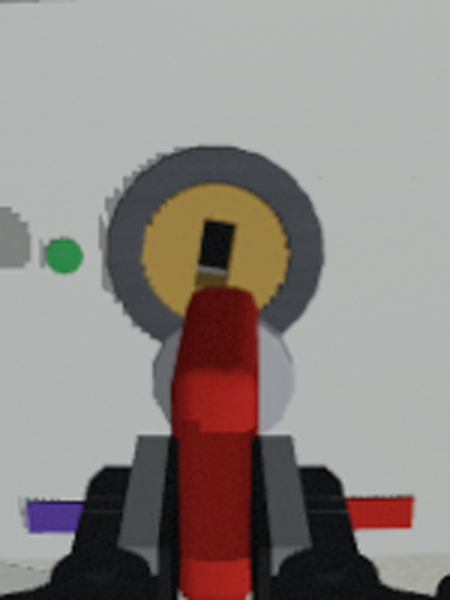

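View pics/c11.png

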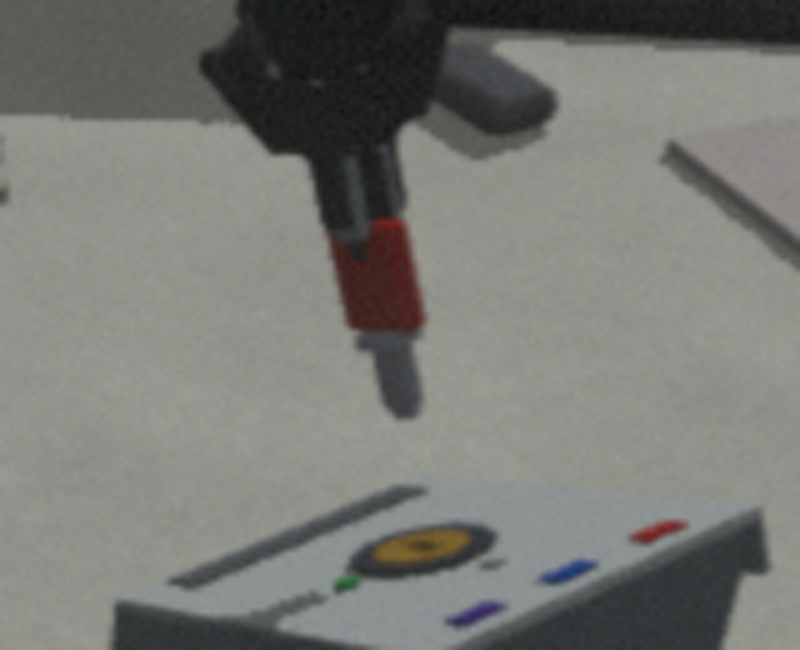

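View pics/c12.png

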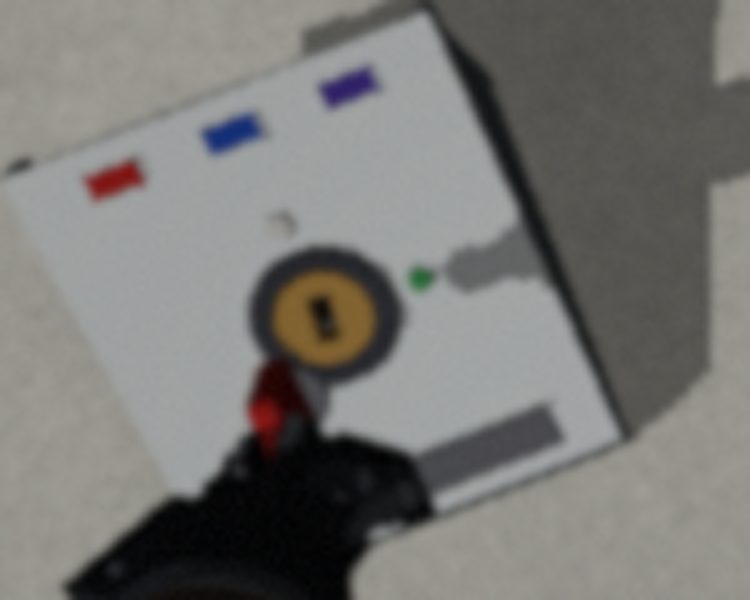

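Run:
```python
from h import *
crop("pics/w5.png",240,155,85,60,9,"pics/c13.png")
crop("pics/w5.png",165,50,230,60,3.4,"pics/c14.png")
```

```text
(no output)
```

View pics/c13.png

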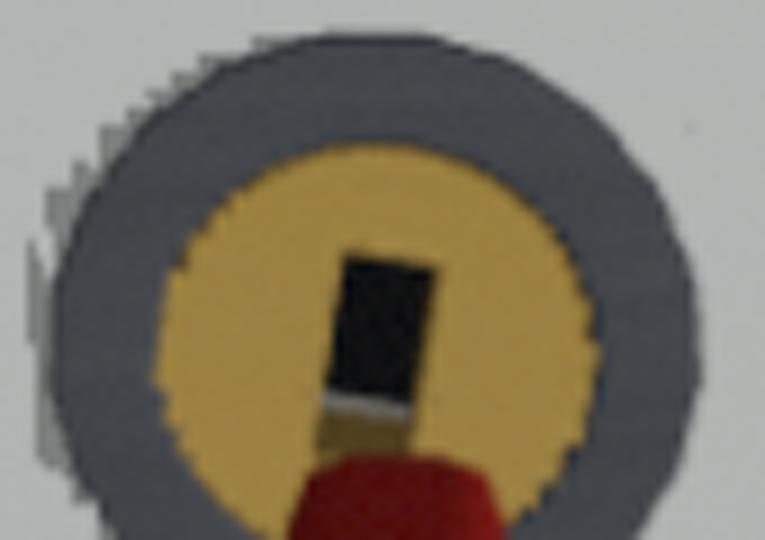

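View pics/c14.png

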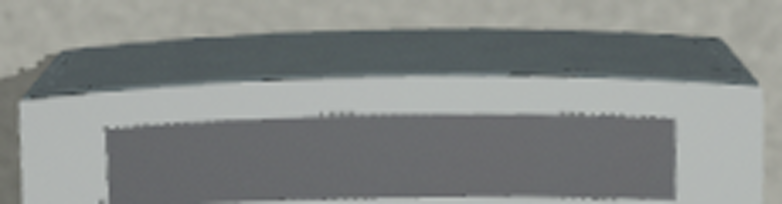

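```bash
cat > fit.py <<'E'
from h import *
np.set_printoptions(precision=4,suppress=True)
s=state("pics/w5.png")
c=lambda a:np.array(a,float)/9+[240,155]
brass=c([(155,365),(600,350),(378,143),(230,207),(527,205)]);bez=c([(52,350),(702,370),(378,33),(600,120)])
slotL=c([(342,252),(314,455)]);slotR=c([(440,265),(410,455)]);slotT=c([(342,252),(440,265)])
fr=np.array([(22,98),(758,86)])/3.4+[165,50]
green=np.array([231.,195.])
Tc=lambda: toolT(s)@np.array(INFO["wrist"]["hand_eye"])
def planept(px,o,n):
    a,d=ray("wrist",*px,s);return a+d*((o-a)@n)/(d@n)
def res(v,full=False):
    L=v[:3];n,B=lockbasis(np.degrees(v[3]));up=-B[:,2]*-1  # tool z
    up=B[:,2]; left=B[:,1]
    k=1000*1.1
    o=[]
    for p in brass: o.append((np.linalg.norm(planept(p,L,n)-L)-.022)*k)
    for p in bez: o.append((np.linalg.norm(planept(p,L,n)-L)-.034)*k*.5)
    # slot: direction at q clockwise seen from front: up -> right(-left)
    q=v[4];sx=up*np.cos(q)-left*np.sin(q);sy=np.cross(n,sx)
    for p in slotL: o.append((abs((planept(p,L,n)-L)@sy)-.005)*k)
    for p in slotR: o.append((abs((planept(p,L,n)-L)@sy)-.005)*k)
    for p in slotT: o.append(((planept(p,L,n)-L)@sx+.011)*k)
    pc=L-.004*n
    h=np.array([np.cos(v[3]),np.sin(v[3]),0])
    cor=[pc-.1*h+[0,0,-.049]+sg*.1*left for sg in(-1,1)]
    o+=list((proj("wrist",cor,s)-fr).ravel()*.5)
    g=pc+.003*n-.047*(left*np.sin(1.4+0*q)+0) 
    o.append(200*(L[2]-.0976))
    return np.array(o)
f=least_squares(res,[.6295,.166,.0968,np.radians(21.8),.14],loss="soft_l1",x_scale=[.01,.01,.01,.1,.1])
if __name__=="__main__":
    print(f.x,np.degrees(f.x[3:]));print(f.fun);print(res(f.x))
E
python3 fit.py
```

```text
[0.6283 0.1652 0.0968 0.3877 0.1575] [22.2114  9.024 ]
[ 0.7275  0.9443  0.5844 -0.2768  0.2284 -0.4149 -0.3386 -0.171  -0.252
  0.0322 -0.0547 -0.0319 -0.176   0.3092  0.2323 -0.3038  0.3394  0.7258
  0.0795 -0.1638]
[ 0.7275  0.9443  0.5844 -0.2768  0.2284 -0.4149 -0.3386 -0.171  -0.252
  0.0322 -0.0547 -0.0319 -0.176   0.3092  0.2323 -0.3038  0.3394  0.7258
  0.0795 -0.1638]
```

```bash
cat > key.py <<'E'
from h import *
import sys
np.set_printoptions(precision=4,suppress=True)
def keypts():
    b=[[x,y,z] for x in(-.022,.022) for y in(-.007,.007) for z in(-.025,.025)]
    bl=[[x*.01,y*.004,-.031-.028] for x in(-1,1) for y in(-1,1)]+[[x*.0065,y*.0018,-.067] for x in(-1,1) for y in(-1,1)]+[[0,0,-.067]]
    di=[[.015*np.cos(a),.015*np.sin(a),z] for a in np.linspace(0,2*np.pi,24,endpoint=False) for z in(-.025,-.031)]
    return np.array(b),np.array(bl),np.array(di)
def key2tool(p,g,dy,dz,ty,tz,w=0):
    # key z=-tool x, key y=tool y, key x=tool z ; small rotations (rad): w about x, ty about tool y, tz about tool z, at grip
    q=np.stack([-p[:,2],p[:,1],p[:,0]],1)
    return R.from_rotvec([w,ty,tz]).apply(q)+[g,dy,dz]
def overlay(f,cam,st,par,off,k,out):
    im=cv2.imread(out.replace("ov_","") if 0 else f)
    x,y,w,h=off;im=cv2.resize(im[y:y+h,x:x+w],None,fx=k,fy=k,interpolation=cv2.INTER_CUBIC)
    T=toolT(st)
    for P,col in zip(keypts(),((255,255,255),(0,255,255),(0,255,0))):
        W=key2tool(P,*par)@T[:3,:3].T+T[:3,3]
        for u in (proj(cam,W,st)-[x,y]+.5)*k-.5: cv2.circle(im,tuple(int(round(a)) for a in u),3,col,1)
    cv2.imwrite(out,im)
E
python3 - <<'E'
from key import *
st=state("pics/w5.png")
par=(-.0167,-.0004,0,0,.033)
overlay("pics/w5.png","wrist",st,par,(220,190,125,140),4.2,"pics/o1.png")
overlay("pics/s5.png","scene",st,par,(330,110,90,70),8,"pics/o2.png")
E
```

```text
(no output)
```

View pics/o1.png

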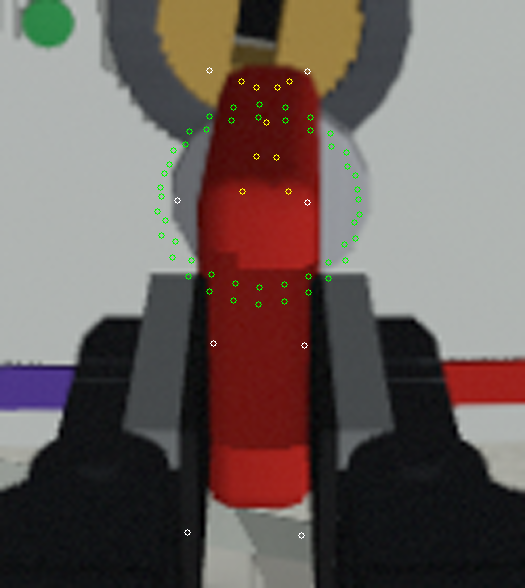

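View pics/o2.png

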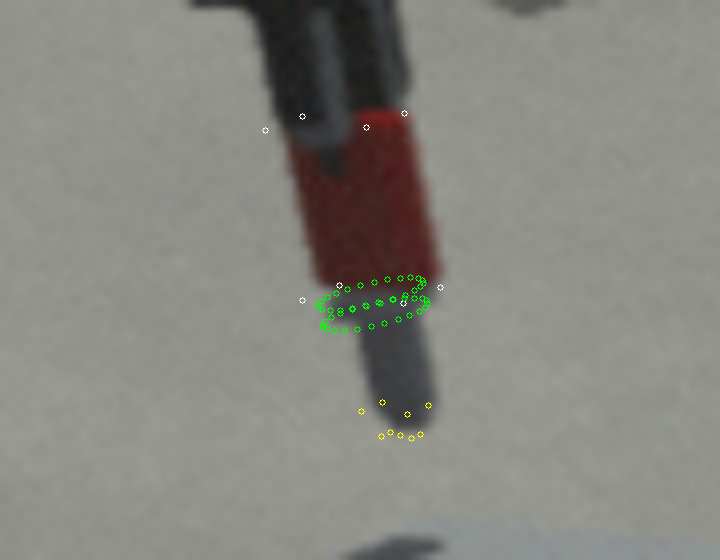

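Run:
```python
from key import *
for f in("pics/w4.png","pics/w5.png"):
    s=state(f);T=toolT(s);q=np.array([[-.0417,0,-.022],[.0083,0,-.022]])
    print(s,proj("wrist",q@T[:3,:3].T+T[:3,3],s))
```

```text
{'ee_pos': array([ 0.5215, -0.1166,  0.2185]), 'eef_rot': array([-0.5074, -0.4926,  0.5076, -0.4922])} [[279.8866 237.5811]
 [280.3074 206.3152]]
{'ee_pos': array([0.5855, 0.1474, 0.1971]), 'eef_rot': array([-0.0967,  0.5201,  0.1566,  0.834 ])} [[279.8866 237.5811]
 [280.3074 206.3152]]
```

```bash
for i in 1 2; do python3 - <<'E'
from key import *
s=state("pics/w4.png");T=toolT(s);g=-.0167
q=np.array([[g-.025,y,z] for y,z in((-.007,-.022),(.007,-.022),(-.007,.022),(.007,.022))])
print(proj("wrist",q@T[:3,:3].T+T[:3,3],s), (proj("wrist",q@T[:3,:3].T+T[:3,3],s)-[230,190])*4.2)
E
done
```

```text
[[264.4874 237.5623]
 [295.2938 237.5601]
 [266.4266 316.6467]
 [293.7816 316.6684]] [[144.8471 199.7616]
 [274.234  199.7523]
 [152.9918 531.916 ]
 [267.8825 532.0073]]
[[264.4874 237.5623]
 [295.2938 237.5601]
 [266.4266 316.6467]
 [293.7816 316.6684]] [[144.8471 199.7616]
 [274.234  199.7523]
 [152.9918 531.916 ]
 [267.8825 532.0073]]
```

Run:
```python
from key import *
for n in INFO:
    print(n,INFO[n]["intrinsics"][0], INFO[n].get("hand_eye",INFO[n].get("extrinsics")))
```

```text
scene [487.9031   0.     286.1856] [[ 0.2014  0.9794  0.0124 -0.0643]
 [ 0.6052 -0.1144 -0.7878 -0.3241]
 [-0.7702  0.1661 -0.6158  1.6484]
 [ 0.      0.      0.      1.    ]]
top [402.1096   0.     283.7796] [[ 0.0061 -0.9999 -0.0084 -0.0864]
 [-0.997  -0.0054 -0.0766  0.6357]
 [ 0.0766  0.0088 -0.997   0.9623]
 [ 0.      0.      0.      1.    ]]
wrist [325.1923   0.     281.119 ] [[ 0.0015 -0.2972  0.9548 -0.1788]
 [ 1.     -0.0004 -0.0017  0.0008]
 [ 0.0009  0.9548  0.2972 -0.0774]
 [ 0.      0.      0.      1.    ]]
```

Run:
```python
from cell import r
import numpy as np
from scipy.spatial.transform import Rotation as R
np.set_printoptions(precision=4,suppress=True)
def p():
    h=np.array(r.camera_info("wrist")["hand_eye"]);e=np.array(r.camera_info("scene")["extrinsics"])
    print(r.sense()["time"],h[:3,3]*1000,np.degrees(R.from_matrix(h[:3,:3]).as_rotvec()),e[:3,3])
p();p();r.read_camera("wrist");p();r.read_camera("wrist");p()
```

```text
6.35 [-178.7724    0.8082  -77.3763] [56.4558 56.3057 76.5641] [-0.0643 -0.3241  1.6484]
6.35 [-178.7724    0.8082  -77.3763] [56.4558 56.3057 76.5641] [-0.0643 -0.3241  1.6484]
6.4 [-178.7726    0.8087  -77.376 ] [56.4558 56.3057 76.564 ] [-0.0643 -0.3241  1.6484]
6.45 [-178.7728    0.809   -77.3759] [56.4558 56.3057 76.564 ] [-0.0643 -0.3241  1.6484]
```

Run:
```python
from key import *
st=state("pics/w5.png")
par=(-.0167,.0016,-.001,0,.035)
overlay("pics/w5.png","wrist",st,par,(220,190,125,140),4.2,"pics/o3.png")
overlay("pics/s5.png","scene",st,par,(330,110,90,70),8,"pics/o4.png")
```

```text
(no output)
```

View pics/o3.png

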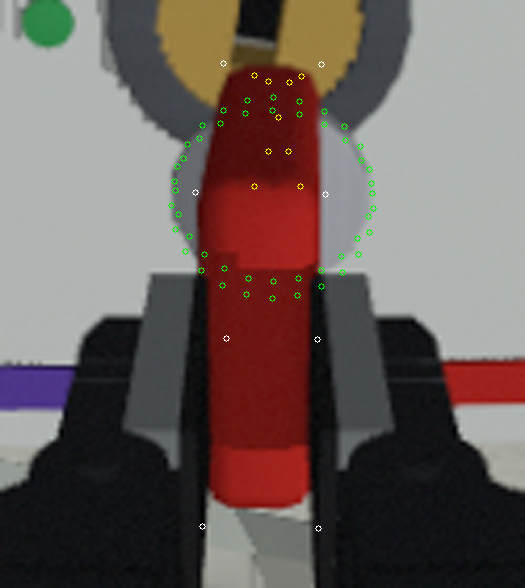

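View pics/o4.png

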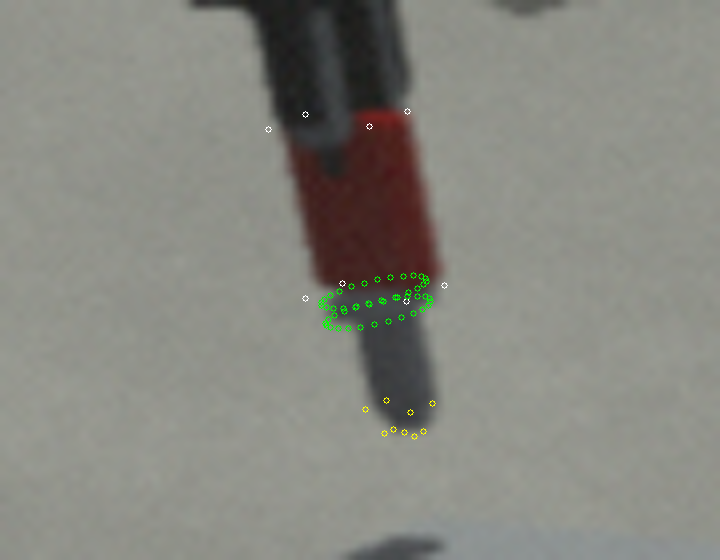

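Run:
```python
from key import *
st=state("pics/w5.png");T=toolT(st)
q=np.array([[0,-.007,-.011],[0,.007,-.011],[0,.007,.011]])
print((proj("wrist",q@T[:3,:3].T+T[:3,3],st)-[220,190]+.5)*4.2-.5)
im=cv2.imread("pics/w5.png");k=10;x,y,w,h=250,200,68,60
big=cv2.resize(im[y:y+h,x:x+w],None,fx=k,fy=k,interpolation=cv2.INTER_CUBIC)
for g,dz,col in((-.0167,-.001,(0,255,0)),(-.0167,-.0025,(255,0,0)),(-.0127,-.001,(0,0,255))):
    P=np.array([[.015*np.cos(a),.015*np.sin(a),-.025] for a in np.linspace(0,2*np.pi,60)])
    W=key2tool(P,g,.0016,dz,0,.035)@T[:3,:3].T+T[:3,3]
    u=((proj("wrist",W,st)-[x,y]+.5)*k-.5).round().astype(int)
    cv2.polylines(big,[u.reshape(-1,1,2)],True,col,1)
cv2.imwrite("pics/o5.png",big)
```

```text
[[204.6611 162.5867]
 [304.9331 162.5632]
 [303.1911 304.0268]]
```

View pics/o5.png

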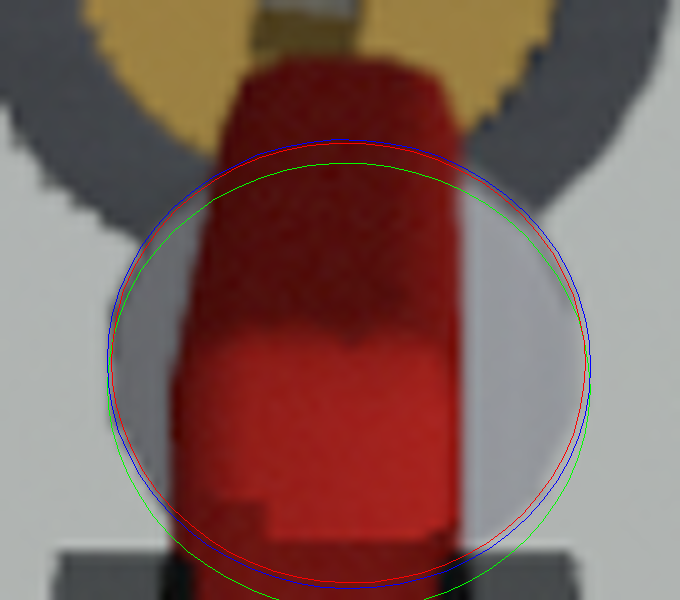

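```bash
cat >> key.py <<'E'
L=np.array([.6283,.1652,.0968]);PSI=22.2;Q0=.1575
PAR=dict(g=-.0167,dy=.0016,dz=-.0018,tz=.035)
def tooltarget(d,q=Q0,L=L,par=PAR,ox=0,oy=0):
    n,B=lockbasis(PSI,q);Rt=B@R.from_rotvec([0,0,par["tz"]]).as_matrix().T
    grip=L+(d+.031)*n+B[:,1]*oy+B[:,2]*ox
    return grip-Rt@np.array([par["g"],par["dy"],par["dz"]]),Rt
E
python3 - <<'E'
from key import *
p,Rt=tooltarget(.046);delta(p,Rt);print(p)
E
```

```text
shift mm [50.6 -2.2 -2. ] turn [ 8.23  0.39 -1.69] rows 1.2
[0.6059 0.1534 0.1517]
```

Call:
{"method": "drive_tool", "body": {"plan": "0 0.015 -0.002 -0.002 4 0.2 -0.8; 0 0.03 -0.002 -0.002 8.2 0.4 -1.7; 0 0.042 -0.002 -0.002 8.2 0.4 -1.7; 0 0.05 -0.002 -0.002 8.2 0.4 -1.7; 0 0.05 -0.002 -0.002 8.2 0.4 -1.7; 0 0.05 -0.002 -0.002 8.2 0.4 -1.7; 0 0.05 -0.002 -0.002 8.2 0.4 -1.7"}}

```text
time: 7.03
ee_pos: [0.6058, 0.1531, 0.1529]
eef_rot: [-0.046, 0.53, 0.107, 0.84]
wrist_force: [0.2, 0.3, -0.6]
gripper_width: 0.0111
```

Run:
```python
from key import *
p,Rt=tooltarget(.046);delta(p,Rt)
s=snap("wrist","pics/w6.png");snap("scene","pics/s6.png");snap("top","pics/t6.png");print(s["wrist_force"],INFO["wrist"]["hand_eye"][:3,3] if hasattr(INFO["wrist"]["hand_eye"],'shape') else INFO["wrist"]["hand_eye"])
crop("pics/w6.png",220,130,125,120,5,"pics/c15.png");crop("pics/s6.png",320,100,130,110,6,"pics/c16.png")
```

```text
shift mm [ 1.2  0.2 -0.4] turn [0.04 0.05 0.02] rows 0.0
[ 0.1809  0.2609 -0.5728] [-0.1788  0.0006 -0.0775]
```

View pics/c15.png

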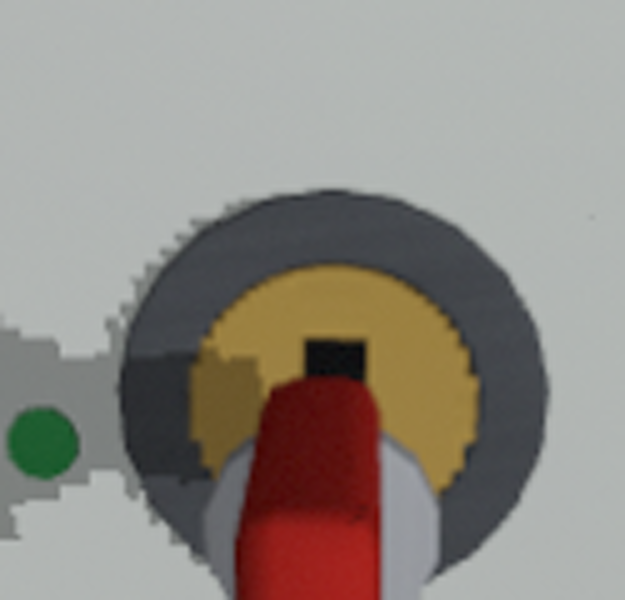

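View pics/c16.png

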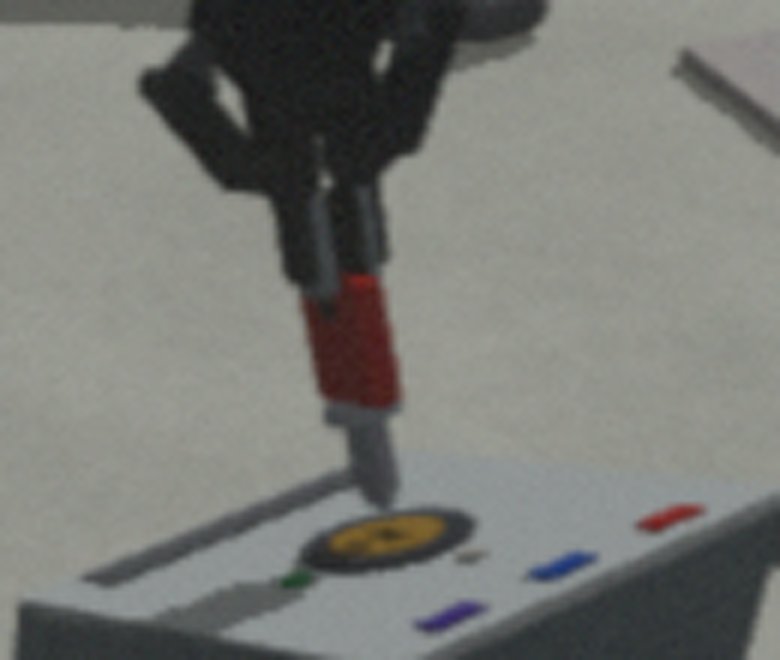

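Run:
```python
from key import *
st=state("pics/w6.png");T=toolT(st)
for dy,tz in((.0016,.035),(.0016,.02)):
  P=np.array([[0,0,-.025],[0,0,-.031],[0,0,-.067],[0,0,-.077],[-.011,0,-.077],[-.011,.005,-.077],[-.011,-.005,-.077]])
  W=key2tool(P,-.0167,dy,-.0018,0,tz)@T[:3,:3].T+T[:3,3]
  print(((proj("wrist",W,st)-[220,130]+.5)*5-.5).round(1).tolist())
n,B=lockbasis(PSI,Q0)
print((proj("wrist",[L,L-.011*B[:,2]],st)-[220,130]+.5)*5-.5)
```

```text
[[325.5, 540.4], [326.7, 522.7], [332.8, 434.2], [334.3, 413.8], [334.5, 345.0], [367.4, 345.3], [301.7, 344.7]]
[[322.4, 540.3], [323.0, 522.7], [326.1, 434.1], [326.8, 413.8], [326.9, 344.9], [359.8, 345.1], [294.1, 344.8]]
[[335.7524 408.675 ]
 [336.0983 340.0422]]
```

Call:
{"method": "drive_tool", "body": {"plan": "0 0.002 0.0004 -0.0005 0 0 0; 0 0.004 0.0004 -0.0005 0 0 0; 0 0.007 0.0004 -0.0005 0 0 0; 0 0.009 0.0004 -0.0005 0 0 0; 0 0.011 0.0004 -0.0005 0 0 0; 0 0.013 0.0004 -0.0005 0 0 0; 0 0.015 0.0004 -0.0005 0 0 0; 0 0.017 0.0004 -0.0005 0 0 0; 0 0.017 0.0004 -0.0005 0 0 0"}}

```text
time: 7.93
ee_pos: [0.6118, 0.1556, 0.1361]
eef_rot: [-0.046, 0.531, 0.107, 0.839]
wrist_force: [0.5, 0.6, -0.9]
gripper_width: 0.0114
```

Run:
```python
from key import *
p,Rt=tooltarget(.030);delta(p,Rt)
s=snap("scene","pics/s7.png");R0=toolT(s)[:3,:3];print(R0.T@s["wrist_force"],R0.T@s["torque"])
crop("pics/s7.png",320,100,130,110,6,"pics/c17.png")
```

```text
shift mm [-0.8  0.4  1.1] turn [ 0.04 -0.05  0.02] rows 0.0
[1.1217 0.4797 0.1801] [-0.0327  0.5505 -0.0261]
```

View pics/c17.png

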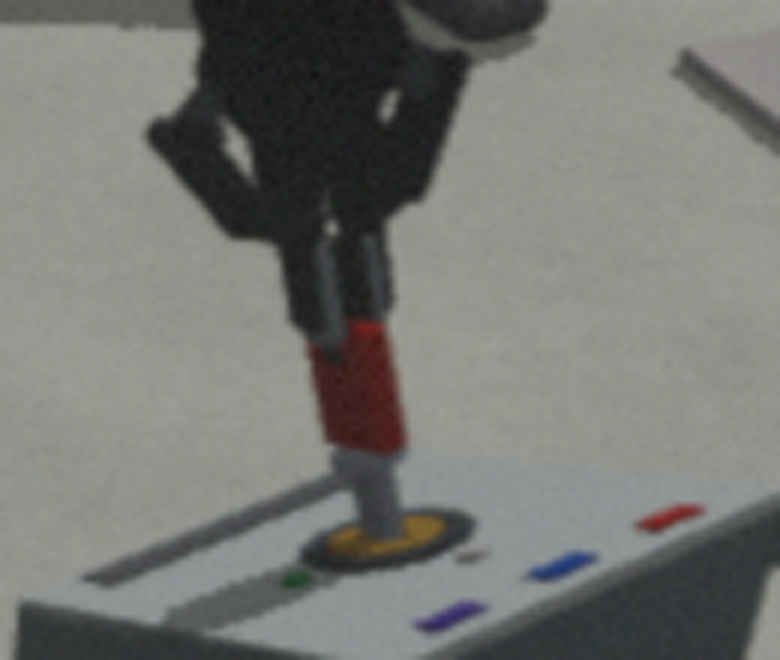

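Call:
{"method": "drive_tool", "body": {"plan": "0 0.002 0 0.0005 0 0 0; 0 0.004 0 0.0005 0 0 0; 0 0.006 0 0.0005 0 0 0; 0 0.008 0 0.0005 0 0 0; 0 0.01 0 0.0005 0 0 0; 0 0.01 0 0.0005 0 0 0"}}

```text
time: 8.48
ee_pos: [0.6164, 0.1571, 0.1274]
eef_rot: [-0.046, 0.531, 0.107, 0.839]
wrist_force: [-0.7, 0.4, -0.9]
gripper_width: 0.0115
```

```bash
cat > ck.py <<'E'
from key import *
import sys
s=r.sense();p,Rt=tooltarget(float(sys.argv[1]),float(sys.argv[2]) if len(sys.argv)>2 else Q0);delta(p,Rt,s)
R0=toolT(s)[:3,:3];print("F tool",R0.T@s["wrist_force"],"M",R0.T@s["torque"],s["gripper_width"],s["joint_positions"][5])
E
python3 ck.py 0.02
```

```text
shift mm [-0.7  0.7  0.6] turn [ 0.04 -0.04  0.01] rows 0.0
F tool [ 0.6353  0.4827 -0.9128] M [-0.0224  0.5328 -0.003 ] 0.011460471263823477 0.01673591282115931
```

Call:
{"method": "drive_tool", "body": {"plan": "0 0.002 0 0 0 0 0; 0 0.004 0 0 0 0 0; 0 0.006 0 0 0 0 0; 0 0.008 0 0 0 0 0; 0 0.01 0 0 0 0 0; 0 0.01 0 0 0 0 0"}}

```text
time: 8.98
ee_pos: [0.6207, 0.1585, 0.1185]
eef_rot: [-0.046, 0.531, 0.107, 0.84]
wrist_force: [-0.4, 1.0, -1.4]
gripper_width: 0.0115
```

```bash
python3 ck.py 0.01
```

```text
shift mm [-0.7  0.9  0.4] turn [ 0.05 -0.02  0.  ] rows 0.0
F tool [ 1.1803  0.9907 -0.7706] M [0.0315 0.5022 0.1398] 0.011490455520655966 0.01738895558569129
```

Call:
{"method": "drive_tool", "body": {"plan": "0 0.002 0 0 0 0 0; 0 0.004 0 0 0 0 0; 0 0.006 0 0 0 0 0; 0 0.007 0 0 0 0 0; 0 0.007 0 0 0 0 0"}}

```text
time: 9.4
ee_pos: [0.6236, 0.1594, 0.1123]
eef_rot: [-0.046, 0.531, 0.107, 0.84]
wrist_force: [0.0, 1.5, -1.9]
gripper_width: 0.0113
```

```bash
python3 ck.py 0.00
```

```text
shift mm [2.4 1.3 0.3] turn [ 0.05 -0.02 -0.  ] rows 0.1
F tool [ 1.9539  1.4256 -0.5041] M [0.04   0.4921 0.3518] 0.011313290998357014 0.017748794712219237
```

Now creep to contact with the face.

Call:
{"method": "drive_tool", "body": {"plan": "0 0.001 0.0004 0 0 0 0; 0 0.002 0.0004 0 0 0 0; 0 0.002 0.0004 0 0 0 0"}}

```text
time: 9.65
ee_pos: [0.6243, 0.1599, 0.1107]
eef_rot: [-0.046, 0.531, 0.107, 0.84]
wrist_force: [-0.5, 0.4, -2.3]
gripper_width: 0.0116
```

```bash
python3 ck.py 0.00
```

```text
shift mm [0.6 1.  0.3] turn [ 0.04 -0.01  0.02] rows 0.0
F tool [ 1.8907  0.4123 -1.3442] M [0.0505 0.4791 0.2245] 0.011569424807562727 0.01859353490003437
```

Call:
{"method": "drive_tool", "body": {"plan": "0 0.001 0.0004 0 0 0 0; 0 0.002 0.0004 0 0 0 0; 0 0.002 0.0004 0 0 0 0"}}

```text
time: 9.9
ee_pos: [0.625, 0.1603, 0.11]
eef_rot: [-0.046, 0.53, 0.107, 0.84]
wrist_force: [-5.1, 0.1, 5.6]
gripper_width: 0.0112
```

```bash
python3 ck.py 0.00;python3 - <<'E'
from key import *
s=snap("scene","pics/s8.png");snap("wrist","pics/w8.png")
crop("pics/s8.png",330,130,100,80,7.5,"pics/c18.png");crop("pics/w8.png",220,130,125,120,5,"pics/c19.png")
E
```

```text
shift mm [-0.4  0.9 -0.1] turn [0.03 0.03 0.04] rows 0.0
F tool [-7.1674  1.415  -2.0118] M [-0.0277  0.9507  0.0776] 0.011208129935539284 0.01944640645346507
```

View pics/c18.png

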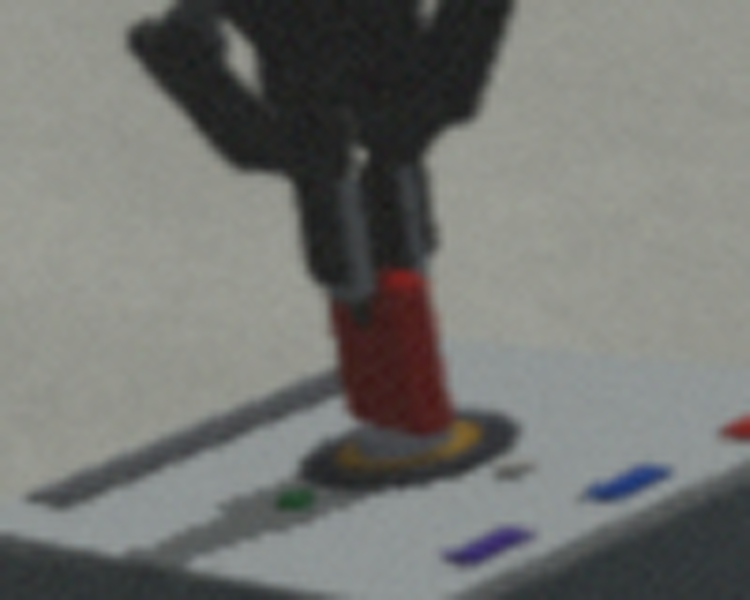

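View pics/c19.png

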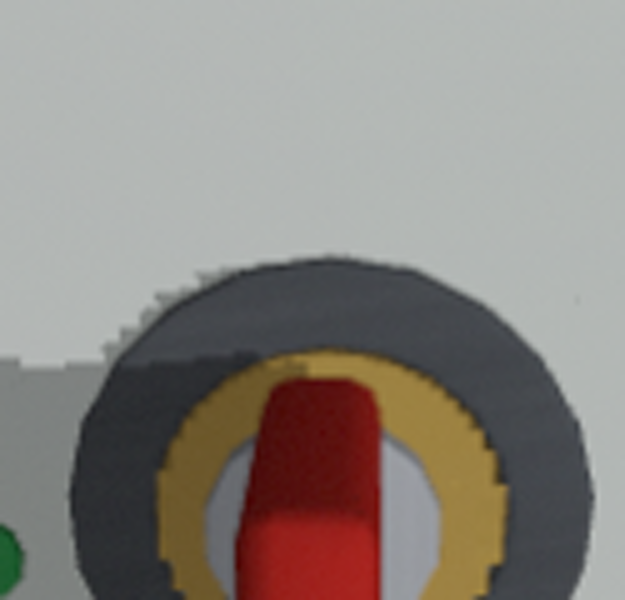

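Run:
```python
from key import *
par=dict(PAR,dy=.0012)
def T(q):
    p,Rt=tooltarget(0,q,par=par);M=np.eye(4);M[:3,:3]=Rt;M[:3,3]=p;return M
q0=Q0
for a,b in((0,35),(35,73)):
    for x in np.linspace(a,b,6)[1:]:
        M=np.linalg.inv(T(q0+np.radians(a)))@T(q0+np.radians(x));print(a,x,(M[:3,3]*1000).round(2),np.degrees(R.from_matrix(M[:3,:3]).as_rotvec()).round(2))
```

```text
0 7.0 [ 0.01 -0.21 -0.23] [7.   0.24 0.  ]
0 14.0 [ 0.01 -0.38 -0.48] [13.99  0.49 -0.  ]
0 21.0 [ 0.02 -0.53 -0.76] [20.99  0.73 -0.  ]
0 28.0 [ 0.02 -0.64 -1.05] [27.98  0.98  0.  ]
0 35.0 [ 0.02 -0.71 -1.35] [34.98  1.22 -0.  ]
35 42.6 [ 0.01 -0.22 -0.25] [ 7.6   0.27 -0.  ]
35 50.2 [ 0.01 -0.41 -0.53] [15.19  0.53  0.  ]
35 57.8 [ 0.02 -0.56 -0.83] [22.79  0.8  -0.  ]
35 65.4 [ 0.02 -0.67 -1.15] [30.38  1.06 -0.  ]
35 73.0 [ 0.03 -0.73 -1.48] [37.98  1.33  0.  ]
```

Call:
{"method": "drive_tool", "body": {"plan": "0 0 -0.0001 -0.0001 3.5 0.1 0; 0 0 -0.0002 -0.0002 7 0.2 0; 0 0 -0.0003 -0.0004 10.5 0.4 0; 0 0 -0.0004 -0.0005 14 0.5 0; 0 0 -0.0005 -0.0006 17.5 0.6 0; 0 0 -0.0005 -0.0008 21 0.7 0; 0 0 -0.0006 -0.0009 24.5 0.9 0; 0 0 -0.0006 -0.001 28 1 0; 0 0 -0.0007 -0.0013 35 1.2 0; 0 0 -0.0007 -0.0013 35 1.2 0"}}

```text
time: 10.83
ee_pos: [0.6246, 0.1604, 0.1099]
eef_rot: [0.209, 0.546, -0.057, 0.809]
wrist_force: [-4.2, -0.1, 6.1]
gripper_width: 0.011
```

```bash
python3 ck.py 0.00 0.768;python3 - <<'E'
from key import *
snap("wrist","pics/w9.png")
crop("pics/w9.png",200,130,150,120,5,"pics/c20.png")
E
```

```text
shift mm [-0.3 -0.7 -1.1] turn [-0.1   0.08 -0.12] rows 0.0
F tool [-7.2447  0.2351 -1.6337] M [-0.0022  0.8591  0.1145] 0.010964451908864074 0.6264323518888992
```

View pics/c20.png

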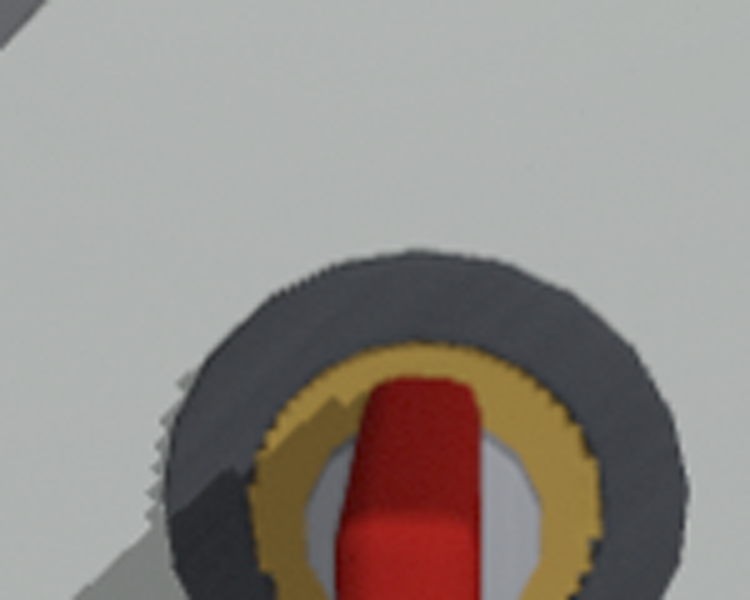

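Call:
{"method": "drive_tool", "body": {"plan": "0 0 -0.0001 -0.0001 4 0.1 0; 0 0 -0.0002 -0.0003 8 0.3 0; 0 0 -0.0003 -0.0005 12 0.4 0; 0 0 -0.0004 -0.0006 16 0.6 0; 0 0 -0.0005 -0.0008 20 0.7 0; 0 0 -0.0006 -0.0009 24 0.8 0; 0 0 -0.0006 -0.001 28 1 0; 0 0 -0.0006 -0.0012 31 1.1 0; 0 0 -0.0007 -0.0013 34 1.2 0; 0 0 -0.0007 -0.0013 34 1.2 0"}}

```text
time: 11.72
ee_pos: [0.6236, 0.1604, 0.1094]
eef_rot: [0.436, 0.514, -0.211, 0.708]
wrist_force: [-4.0, 2.2, 4.7]
gripper_width: 0.0112
```

```bash
python3 ck.py 0.00 1.4
```

```text
shift mm [-0.2 -1.7 -0.9] turn [ 2.28  0.08 -0.19] rows 0.3
F tool [-5.495   0.1023 -3.5854] M [-0.0536  0.7811 -0.2594] 0.01121324942037203 1.206377135355914
```

Call:
{"method": "drive_tool", "body": {"plan": "0 0 -0.0004 -0.0003 2 0.1 0; 0 0 -0.0004 -0.0003 4 0.1 0; 0 0 -0.0004 -0.0003 6 0.2 0; 0 0 -0.0004 -0.0003 6 0.2 0"}}

```text
time: 12.05
ee_pos: [0.6234, 0.1604, 0.1094]
eef_rot: [0.473, 0.503, -0.237, 0.684]
wrist_force: [-2.2, 2.2, 5.6]
gripper_width: 0.0113
```

```bash
python3 ck.py 0.00 1.4
```

```text
shift mm [-0.2 -1.6 -0.6] turn [-3.68 -0.12 -0.21] rows 0.5
F tool [-5.569   1.4815 -2.6876] M [-0.0725  0.7025 -0.1617] 0.011268049056745007 1.3085156179179573
```

Call:
{"method": "drive_tool", "body": {"plan": "0 0 -0.0003 0 1.5 0 0; 0 0 -0.0003 0 3 0.1 0; 0 0 -0.0003 0 3 0.1 0"}}

```text
time: 12.3
ee_pos: [0.6233, 0.1604, 0.1093]
eef_rot: [0.49, 0.498, -0.249, 0.671]
wrist_force: [-2.2, 2.0, 5.3]
gripper_width: 0.0111
```

```bash
python3 ck.py 0.00 1.4
```

```text
shift mm [-0.2 -1.5 -0.5] turn [-6.65 -0.23 -0.23] rows 0.9
F tool [-5.3969  1.1713 -2.6049] M [-0.0769  0.7108 -0.1479] 0.011065557260521271 1.3593094099683898
```

Call:
{"method": "drive_tool", "body": {"plan": "0 0 -0.0002 0 1.5 0 0; 0 0 -0.0002 0 3 0.1 0; 0 0 -0.0002 0 3 0.1 0"}}

```text
time: 12.55
ee_pos: [0.6233, 0.1605, 0.1094]
eef_rot: [0.508, 0.491, -0.261, 0.657]
wrist_force: [-1.2, 1.8, 5.3]
gripper_width: 0.0111
```

```bash
python3 ck.py 0.00 1.4
```

```text
shift mm [-0.2 -1.6 -0.4] turn [-9.59 -0.33 -0.26] rows 1.3
F tool [-5.025   1.7978 -2.1389] M [-0.4651  0.7634 -0.0156] 0.011148642132491655 1.4095876818224422
```

Call:
{"method": "drive_tool", "body": {"plan": "0 0.0003 0 0 1 0 0; 0 0.0003 0 0 1 0 0; 0 0 0 0 0 0 0; 0 0 0 0 -1.5 0 0; 0 0 0 0 -1.5 0 0"}}

```text
time: 12.97
ee_pos: [0.6233, 0.1603, 0.1093]
eef_rot: [0.499, 0.495, -0.255, 0.664]
wrist_force: [-1.6, 2.4, 5.5]
gripper_width: 0.0112
```

```bash
python3 ck.py 0.00 1.4
```

```text
shift mm [-0.2 -1.5 -0.5] turn [-8.05 -0.32 -0.25] rows 1.1
F tool [-5.2646  1.8556 -2.8139] M [-0.1906  0.7482  0.008 ] 0.011225001279454427 1.3825867664485367
```

Torque is relieved; now open and back off along the tool axis.

Call:
{"method": "drive_tool", "body": {"plan": "0.3 0 0 0 -0.5 0 0; 0.5 0 0 0 -0.5 0 0; 0.7 0 0 0 -0.5 0 0; 0.7 0 0 0 -0.5 0 0; 0.7 0 0 0 -0.5 0 0; 0.7 0 0 0 -0.5 0 0", "grip_force": 20}}

```text
time: 13.47
ee_pos: [0.6217, 0.159, 0.1071]
eef_rot: [0.496, 0.496, -0.256, 0.665]
wrist_force: [1.0, 0.4, 0.4]
gripper_width: 0.0597
```

```bash
python3 ck.py 0.00 1.4;python3 - <<'E'
from key import *
snap("wrist","pics/w10.png")
E
```

```text
shift mm [-1.5  1.2 -1.1] turn [-7.82 -0.29  0.03] rows 1.1
F tool [0.0456 1.0964 0.0653] M [ 0.0481  0.0608 -0.3877] 0.05973555369416488 1.3775667769169135
```

View pics/w10.png

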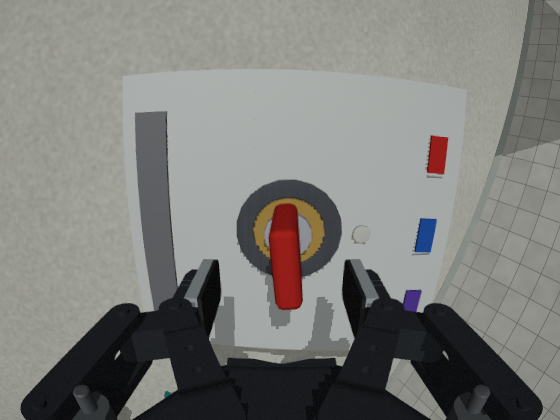

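Call:
{"method": "drive_tool", "body": {"plan": "0.7 -0.01 0 0 0 0 0; 0.7 -0.03 0 0 0 0 0; 0.7 -0.05 0 0 0 0 0; 0.7 -0.08 0 0 0 0 0; 0.7 -0.11 0 0 0 0 0; 0.7 -0.14 0 0 0 0 0; 0.7 -0.15 0 0 0 0 0; 0.7 -0.15 0 0 0 0 0"}}

```text
time: 14.18
ee_pos: [0.5668, 0.1364, 0.2494]
eef_rot: [0.498, 0.494, -0.253, 0.666]
wrist_force: [0.7, -0.3, -0.6]
gripper_width: 0.0597
```

Run:
```python
from key import *
for n in("wrist","top","scene"): s=snap(n,f"pics/{n}11.png")
print(s["ee_pos"],s["wrist_force"],s["time"])
crop("pics/wrist11.png",200,120,180,140,4.4,"pics/c21.png");crop("pics/scene11.png",170,130,290,130,2.7,"pics/c22.png");crop("pics/top11.png",100,120,290,160,2.7,"pics/c23.png")
```

```text
[0.5652 0.1363 0.2443] [ 0.5297  0.8456 -1.2142] 14.2833
```

View pics/c21.png

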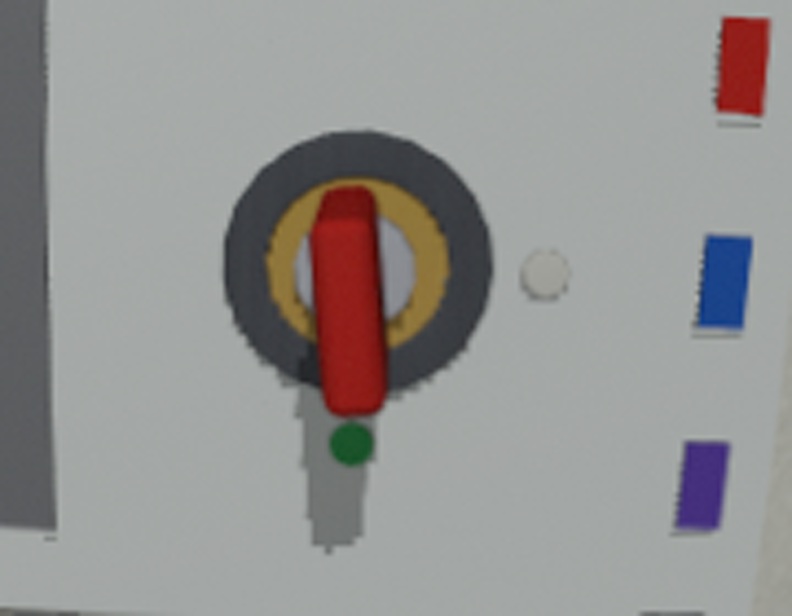

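View pics/c22.png

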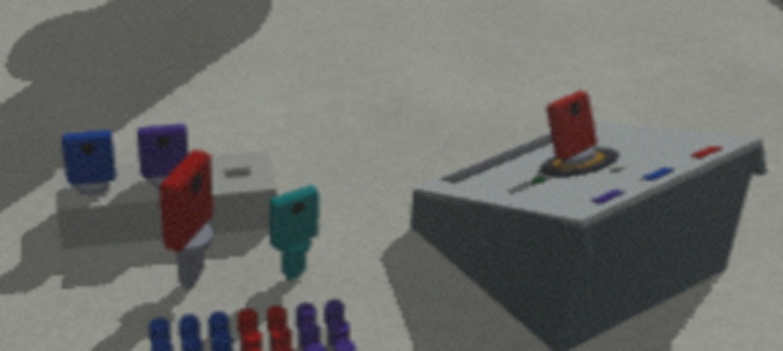

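View pics/c23.png

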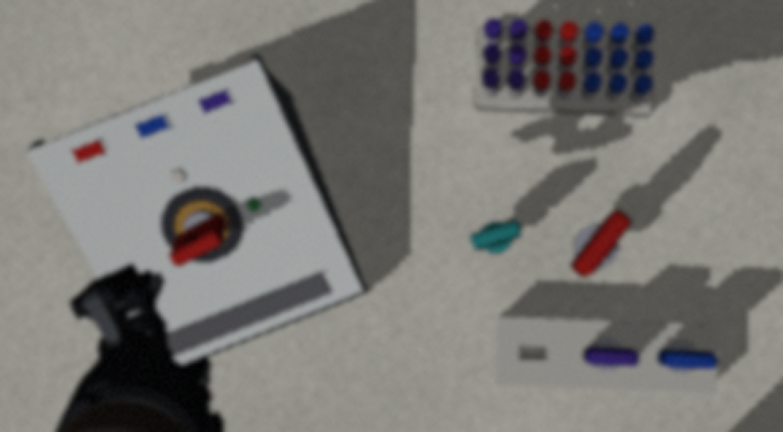

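Run:
```python
from key import *
crop("pics/scene11.png",360,155,55,45,14,"pics/c24.png")
im=cv2.imread("pics/c24.png")
n,B=lockbasis(PSI,1.4+.03)
for d,col in((0,(0,255,0)),(.004,(255,0,0))):
    b,bl,di=keypts()
    for P in (b,di):
        W=np.array([L+(d+.031+p[2])*n+B[:,2]*p[0]+B[:,1]*p[1] for p in P])
        for u in (proj("scene",W)-[360,155]+.5)*14-.5: cv2.circle(im,tuple(int(a) for a in u),3,col,1)
cv2.imwrite("pics/o24.png",im)
```

```text
(no output)
```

View pics/o24.png

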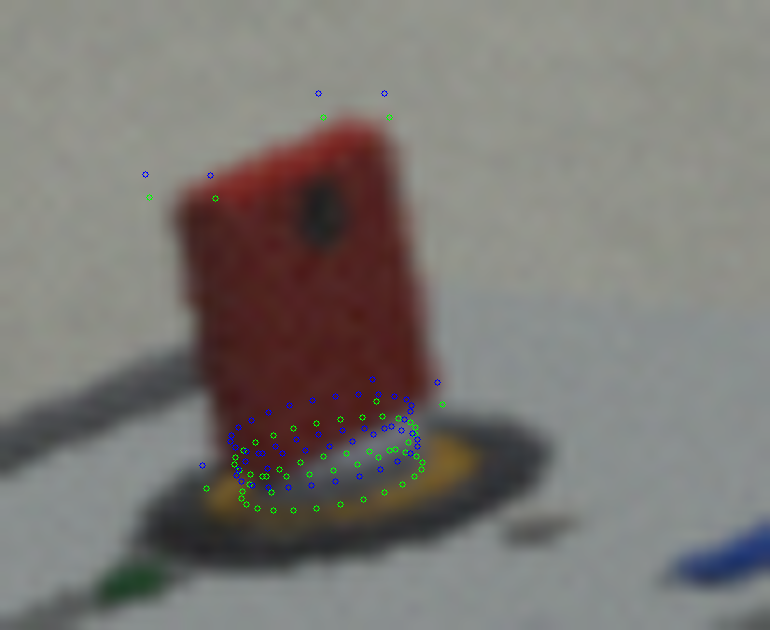

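Run:
```python
from key import *
im=cv2.imread("pics/c24.png")
n,B=lockbasis(PSI,1.4)
for rad,col in((.022,(0,255,0)),(.034,(255,255,0)),(.015,(255,255,255))):
    W=np.array([L+rad*(np.cos(a)*B[:,1]+np.sin(a)*B[:,2]) for a in np.linspace(0,2*np.pi,80)])
    u=((proj("scene",W)-[360,155]+.5)*14-.5).astype(int);cv2.polylines(im,[u.reshape(-1,1,2)],True,col,1)
cv2.imwrite("pics/o25.png",im)
s=snap("wrist","pics/w12.png");print(s["time"],s["ee_pos"],s["wrist_force"])
```

```text
14.3333 [0.5647 0.1362 0.2429] [-0.2135  0.0204 -0.0747]
```

View pics/o25.png

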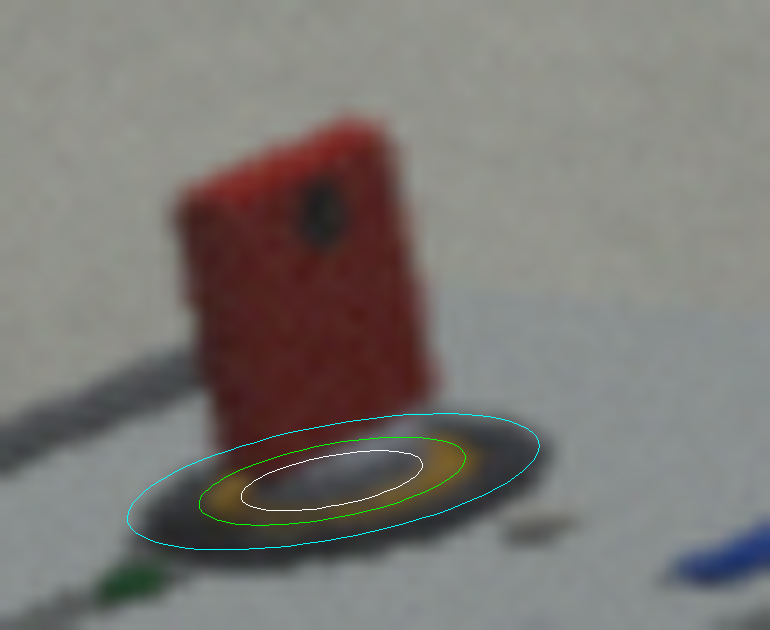

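Run:
```python
from key import *
n,B=lockbasis(PSI,1.45);delta(L+.068*n-B[:,1]*.001,B)
```

```text
shift mm [93.4  1.9 -2.5] turn [-4.96 -0.16  2.19] rows 2.2
```

Call:
{"method": "drive_tool", "body": {"plan": "0 0 0 0 0 0 0; 0 0 0 0 -2 0 1; 0 0 0.002 -0.0025 -5 -0.2 2.2; 0 0.01 0.002 -0.0025 -5 -0.2 2.2; 0 0.03 0.002 -0.0025 -5 -0.2 2.2; 0 0.05 0.002 -0.0025 -5 -0.2 2.2; 0 0.07 0.002 -0.0025 -5 -0.2 2.2; 0 0.085 0.002 -0.0025 -5 -0.2 2.2; 0 0.09 0.002 -0.0025 -5 -0.2 2.2; 0 0.09 0.002 -0.0025 -5 -0.2 2.2", "grip_force": 40}}

```text
time: 15.22
ee_pos: [0.5986, 0.1531, 0.1594]
eef_rot: [0.475, 0.498, -0.223, 0.69]
wrist_force: [0.7, 0.6, -0.4]
gripper_width: 0.0003
```

```bash
cat > ck2.py <<'E'
from key import *
s=r.sense();n,B=lockbasis(PSI,1.45);delta(L+.056*n-B[:,1]*.001,B,s)
R0=toolT(s)[:3,:3];print("F",R0.T@s["wrist_force"],"M",R0.T@s["torque"],s["gripper_width"])
E
python3 ck2.py; python3 -c "
from key import *
snap('wrist','pics/w13.png');snap('scene','pics/s13.png');crop('pics/s13.png',340,110,90,90,6.5,'pics/c26.png')"
```

```text
shift mm [14.3  0.4  0.2] turn [-0.01 -0.    0.12] rows 0.3
F [ 0.7449  0.5805 -0.192 ] M [ 0.0145  0.0416 -0.4332] 0.0002566551150320318
```

View pics/w13.png

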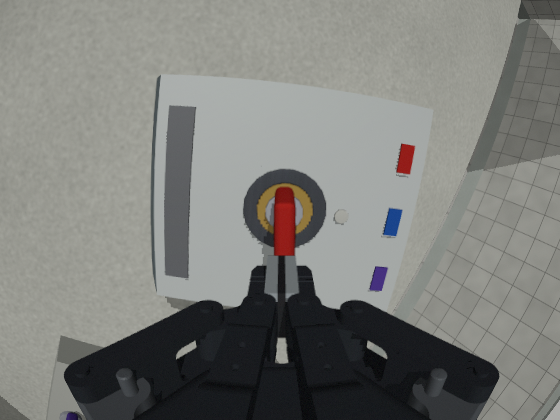

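View pics/c26.png

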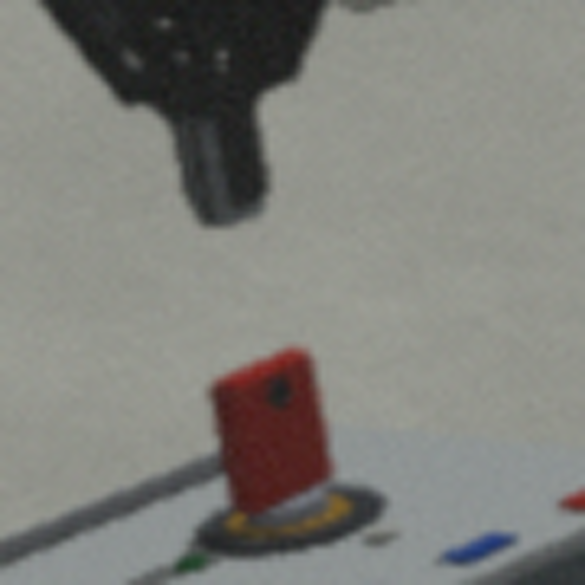

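Call:
{"method": "drive_tool", "body": {"plan": "0 0.003 0 0 0 0 0; 0 0.006 0 0 0 0 0; 0 0.008 0 0 0 0 0; 0 0.01 0 0 0 0 0; 0 0.011 0 0 0 0 0; 0 0.011 0 0 0 0 0"}}

```text
time: 15.82
ee_pos: [0.6044, 0.155, 0.1531]
eef_rot: [0.476, 0.496, -0.222, 0.692]
wrist_force: [0.0, -0.3, -0.2]
gripper_width: -0.0003
```

```bash
python3 ck2.py; python3 -c "
from key import *
snap('scene','pics/s14.png');crop('pics/s14.png',340,110,90,90,6.5,'pics/c27.png')"
```

```text
shift mm [ 6.  -2.2 -0.6] turn [ 0.05  0.09 -0.2 ] rows 0.2
F [ 0.1157 -0.1523  0.2456] M [ 0.0347  0.0602 -0.3874] -0.00031798598742978286
```

View pics/c27.png

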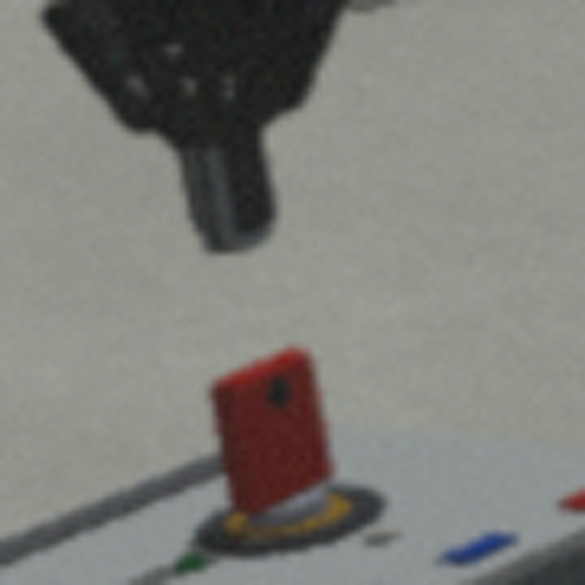

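Call:
{"method": "drive_tool", "body": {"plan": "0 0.003 0 0 0 0 0; 0 0.006 0 0 0 0 0; 0 0.009 0 0 0 0 0; 0 0.012 0 0 0 0 0; 0 0.014 0 0 0 0 0; 0 0.016 0 0 0 0 0; 0 0.018 0 0 0 0 0; 0 0.018 0 0 0 0 0"}}

```text
time: 16.53
ee_pos: [0.6117, 0.158, 0.1365]
eef_rot: [0.476, 0.496, -0.222, 0.691]
wrist_force: [-0.4, 0.3, -0.5]
gripper_width: -0.0001
```

```bash
python3 ck2.py; python3 -c "
from key import *
snap('scene','pics/s15.png');crop('pics/s15.png',340,110,90,90,6.5,'pics/c28.png');snap('wrist','pics/w15.png');crop('pics/w15.png',220,170,130,130,4.5,'pics/c29.png')"
```

```text
shift mm [-12.4  -2.   -0.5] turn [ 0.05  0.08 -0.17] rows 0.3
F [ 0.2936 -0.4025 -0.471 ] M [ 0.0012  0.0402 -0.4406] -0.00012161029734993352
```

View pics/c28.png

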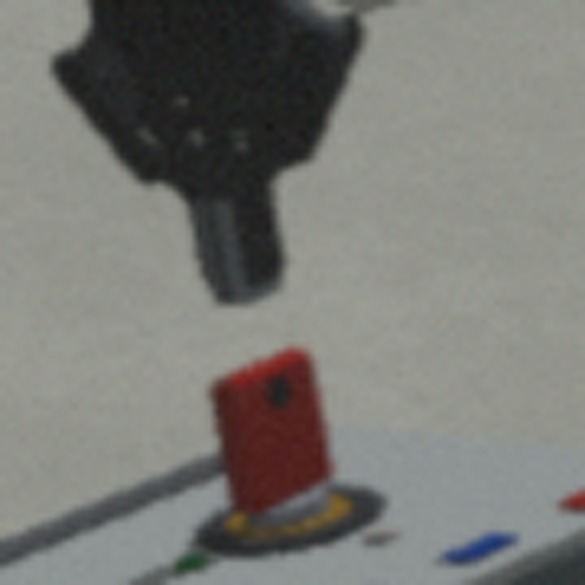

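View pics/c29.png

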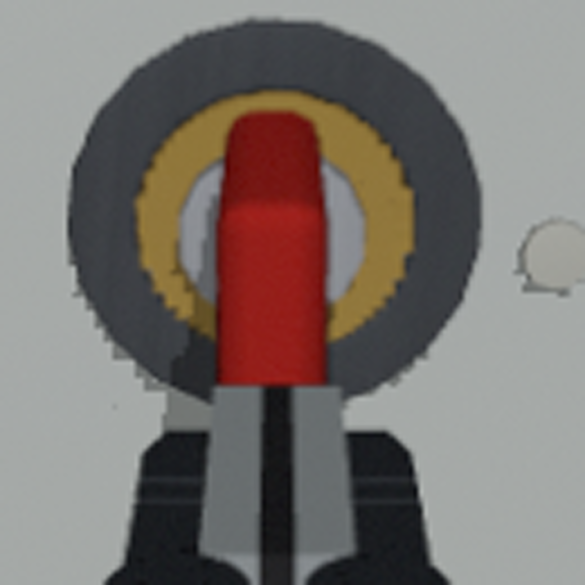

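Call:
{"method": "drive_tool", "body": {"plan": "0 0.003 0 0 0 0 0; 0 0.006 0 0 0 0 0; 0 0.008 0 0 0 0 0; 0 0.01 0 0 0 0 0; 0 0.011 0 0 0 0 0; 0 0.012 0 0 0 0 0; 0 0.012 0 0 0 0 0"}}

```text
time: 17.22
ee_pos: [0.6167, 0.16, 0.126]
eef_rot: [0.476, 0.496, -0.222, 0.691]
wrist_force: [0.2, 0.1, 0.5]
gripper_width: -0.0001
```

```bash
python3 ck2.py; python3 -c "
from key import *
snap('scene','pics/s16.png');crop('pics/s16.png',340,110,90,90,6.5,'pics/c30.png')"
```

```text
shift mm [-24.2  -2.2  -0.6] turn [ 0.05  0.09 -0.19] rows 0.6
F [-0.4036  0.401   0.0368] M [ 0.0041  0.0359 -0.4031] -0.0001355164493192204
```

View pics/c30.png

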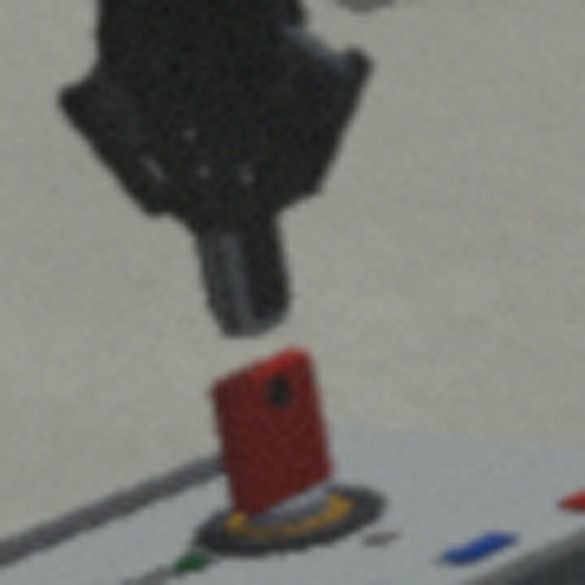

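Call:
{"method": "drive_tool", "body": {"plan": "0 0.002 0 0 0 0 0; 0 0.004 0 0 0 0 0; 0 0.005 0 0 0 0 0; 0 0.006 0 0 0 0 0; 0 0.006 0 0 0 0 0"}}

```text
time: 17.68
ee_pos: [0.6191, 0.161, 0.1206]
eef_rot: [0.476, 0.496, -0.222, 0.691]
wrist_force: [1.2, -0.4, 0.2]
gripper_width: 0.0
```

```bash
python3 ck2.py
```

```text
shift mm [-30.2  -2.1  -0.5] turn [ 0.05  0.09 -0.18] rows 0.7
F [0.255  0.8225 0.9401] M [ 0.011   0.0104 -0.4669] 4.129818106885962e-05
```

Call:
{"method": "drive_tool", "body": {"plan": "0 0.001 0 0 0 0 0; 0 0.002 0 0 0 0 0; 0 0.003 0 0 0 0 0; 0 0.003 0 0 0 0 0"}}

```text
time: 18.02
ee_pos: [0.6203, 0.1615, 0.118]
eef_rot: [0.476, 0.496, -0.222, 0.692]
wrist_force: [-0.2, 0.9, -0.1]
gripper_width: -0.0004
```

```bash
python3 ck2.py; python3 -c "
from key import *
snap('scene','pics/s17.png');crop('pics/s17.png',340,110,90,90,6.5,'pics/c31.png')"
```

```text
shift mm [-33.1  -2.2  -0.6] turn [ 0.05  0.09 -0.19] rows 0.8
F [ 0.1689  0.1618 -0.8896] M [-0.0401  0.0984 -0.4497] -0.00036679713014273836
```

View pics/c31.png

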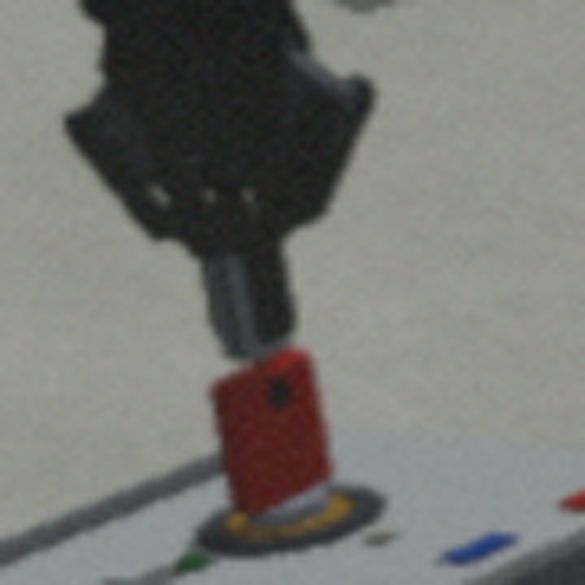

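Call:
{"method": "drive_tool", "body": {"plan": "0 0.001 0 0 0 0 0; 0 0.002 0 0 0 0 0; 0 0.003 0 0 0 0 0; 0 0.003 0 0 0 0 0"}}

```text
time: 18.4
ee_pos: [0.6217, 0.162, 0.1156]
eef_rot: [0.476, 0.496, -0.221, 0.692]
wrist_force: [-0.0, -1.0, 0.5]
gripper_width: 0.0
```

```bash
python3 ck2.py
```

```text
shift mm [-36.   -2.5  -0.6] turn [ 0.05  0.1  -0.22] rows 0.9
F [-0.6029 -0.2331  0.8817] M [-0.0045  0.0171 -0.4546] 3.6444459589731607e-05
```

Call:
{"method": "drive_tool", "body": {"plan": "0 0.001 0 0 0 0 0; 0 0.002 0 0 0 0 0; 0 0.003 0 0 0 0 0; 0 0.003 0 0 0 0 0"}}

```text
time: 18.73
ee_pos: [0.6224, 0.1622, 0.1155]
eef_rot: [0.476, 0.496, -0.221, 0.692]
wrist_force: [-13.9, -4.7, 17.9]
gripper_width: 0.0
```

```bash
python3 ck2.py;python3 -c "
from key import *
snap('scene','pics/s18.png');crop('pics/s18.png',340,110,90,90,6.5,'pics/c32.png');snap('wrist','pics/w18.png');crop('pics/w18.png',220,170,130,130,4.5,'pics/c33.png')"
```

```text
shift mm [-36.3  -3.   -0.7] turn [ 0.04  0.12 -0.3 ] rows 0.9
F [-22.4865  -5.0516  -1.4381] M [-0.0071  0.468  -1.6279] 4.01166565041635e-05
```

View pics/c32.png

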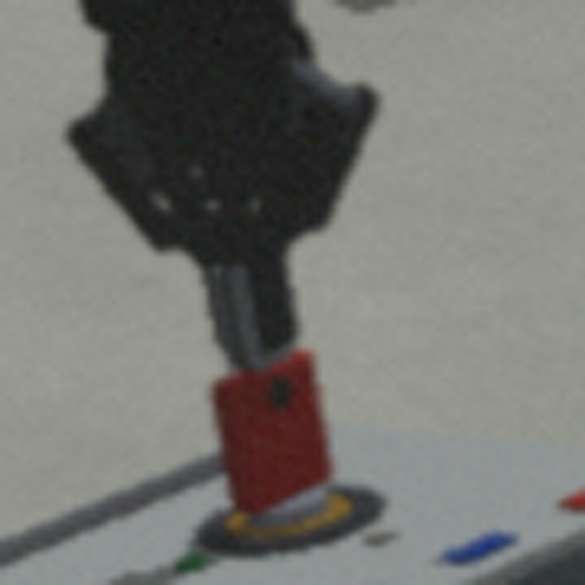

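View pics/c33.png

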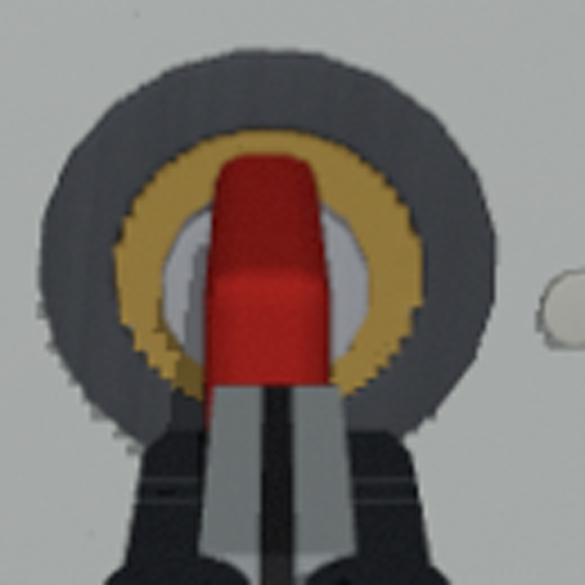

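Call:
{"method": "drive_tool", "body": {"plan": "0 -0.004 0 0 0 0 0; 0 -0.01 0 0 0 0 0; 0 -0.03 0 0 0 0 0; 0 -0.06 0 0 0 0 0; 0 -0.09 0 0 0 0 0; 0 -0.12 0 0 0 0 0; 0 -0.14 0 0 0 0 0; 0 -0.14 0 0 0 0 0; 0 -0.14 0 0 0 0 0"}}

```text
time: 19.58
ee_pos: [0.5663, 0.1393, 0.2402]
eef_rot: [0.477, 0.495, -0.221, 0.692]
wrist_force: [-0.4, -0.2, 0.1]
gripper_width: -0.0003
```

```bash
python3 -c "
from key import *
s=snap('wrist','pics/w19.png');snap('scene','pics/s19.png');print(s['time'],s['wrist_force'],s['joint_vel'])
crop('pics/w19.png',200,110,180,140,4.4,'pics/c34.png')
a=cv2.imread('pics/s19.png');b=cv2.imread('pics/scene11.png');cv2.imwrite('pics/c35.png',np.hstack([cv2.resize(i[155:200,360:415],None,fx=7,fy=7,interpolation=cv2.INTER_CUBIC) for i in(b,a)]))"
```

```text
19.5833 [-0.4198 -0.1695  0.134 ] [ 0.0046  0.0423 -0.042  -0.0078  0.0001  0.001 ]
```

View pics/c34.png

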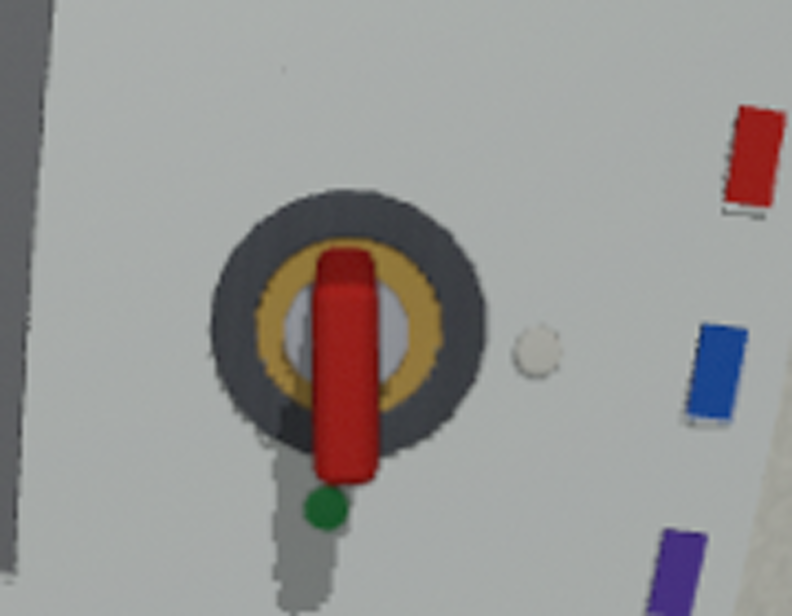

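View pics/c35.png

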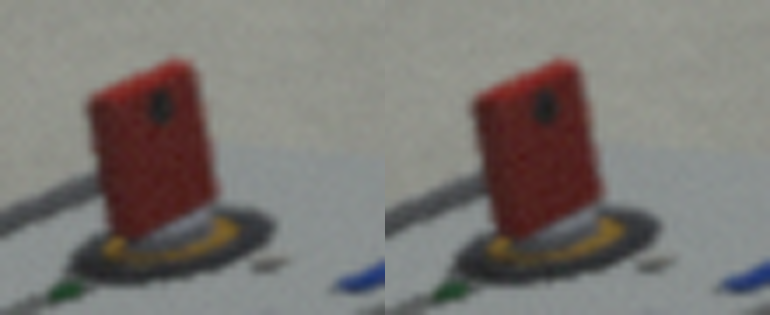

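View pics/s19.png

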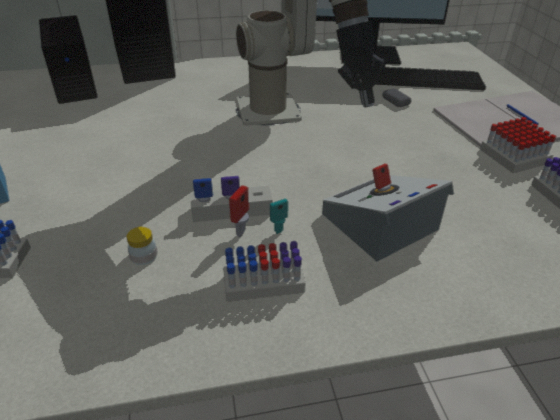

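```bash
python3 -c "
from cell import r
print(r.sign_off(), r.sense()['time'])"
```

```text
the job is handed in; nothing more can be done
the job is handed in; nothing more can be done
```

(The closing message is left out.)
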